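Load the shaker tray with its glassware

TASK

Get the shaker tray ready for the incubator: stand each of the three conical flasks and the square bottle in the clamp on the tray that is made for its size and shape, upright, down between the legs on the clamp's base plate, and let go. They are glass, so set them down without dropping or tipping any, and leave the beaker and the tube rack where they stand.

Things in the scene. Friction and masses are not known exactly. Their poses are not given: they have to be found in the camera images.
- large_flask: Largest (250 ml) conical flask of amber glass, upright, loose: flat round base 85 mm across, tapering up to a narrow neck, closed by a plain cylindrical aluminium cap 36 mm in diameter from 112 to 150 mm above the base (150 mm is its full height). Take it by the cap from above. Origin: centre of the underside; z up, x and y of no meaning (round). Empty, light (under 0.25 kg).
- medium_flask: Middle-sized (100 ml) conical flask of amber glass, upright, loose: flat round base 67 mm across, tapering up to a narrow neck, closed by a plain cylindrical aluminium cap 32 mm in diameter from 83 to 115 mm above the base (115 mm is its full height). Take it by the cap from above. Origin: centre of the underside; z up, x and y of no meaning (round). Empty, light (under 0.25 kg).
- small_flask: Smallest (50 ml) conical flask of amber glass, upright, loose: flat round base 51 mm across, tapering up to a narrow neck, closed by a plain cylindrical aluminium cap 27 mm in diameter from 62 to 90 mm above the base (90 mm is its full height). Take it by the cap from above. Origin: centre of the underside; z up, x and y of no meaning (round). Empty, light (under 0.25 kg).
- square_bottle: Square bottle of amber glass, standing upright, loose: body 58 x 58 mm in plan up to 82 mm, sloping shoulder to 97 mm, plain cylindrical aluminium cap 34 mm in diameter from 97 to 127 mm (its full height). Take it by the cap from above. Origin: centre of the underside; z up, x and y square to its sides. Empty, under 0.3 kg.
- large_clamp: Fixed steel clamp on the shaker tray for the 85 mm flask: round base plate 3 mm thick (its top is the seat) with six rigid legs 38 mm high leaning outward and a wire ring round them; clear width between the legs 97 mm at the seat, 109 mm at their tips; 117 mm over all. Origin: centre of the plate's underside, on the tray's top (10 mm above the table); z up.
- medium_clamp: Fixed steel clamp on the shaker tray for the 67 mm flask: round base plate 3 mm thick (its top is the seat) with six rigid legs 38 mm high leaning outward and a wire ring round them; clear width between the legs 79 mm at the seat, 91 mm at their tips; 99 mm over all. Origin: centre of the plate's underside, on the tray's top (10 mm above the table); z up.
- small_clamp: Fixed steel clamp on the shaker tray for the 51 mm flask: round base plate 3 mm thick (its top is the seat) with six rigid legs 38 mm high leaning outward and a wire ring round them; clear width between the legs 63 mm at the seat, 75 mm at their tips; 83 mm over all. Origin: centre of the plate's underside, on the tray's top (10 mm above the table); z up.
- square_clamp: Fixed steel clamp on the tray for the square bottle: square base plate 3 mm thick (its top is the seat), two rigid legs per side, 38 mm high, leaning outward, and a square wire ring; clear width 70 mm at the seat, 82 mm at the tips; 90 mm over all. The bottle stands square in it, any way round. Origin: centre of the plate's underside, 10 mm above the table; z up, x and y square to its sides.
- beaker: Small open clear-glass beaker, loose, standing among the flasks, to be left alone: 44 mm across, 58 mm high. Origin: centre of the underside.
- tube_rack: White rack with capped test tubes, loose, beyond the flasks, to be left alone: block 100 mm along x, 56 mm along y, 55 mm high, tubes stick up to 96 mm. Origin: centre of the underside. (Unlisted: low clutter under 70 mm high around the working area, taller equipment at the table's side edges.)
There are look-alikes about, which are no part of the job. Leave any purple look-alike of the small_flask alone. What is shaped like the large_flask but red is not meant.

How it is judged:
By the outcome, as a careful person would: the job done as asked, in the order asked, and still so for the second after the job is handed in, with the robot touching nothing.
It also fails if it takes over 109 s, if anything falls off the work surface, if the arm or the gripper's body presses on something with over 40 N, if the wrist force passes 120 N, or if a joint passes its speed limit or range.

ROBOT

A 6-joint arm with a two-finger parallel gripper is mounted at the origin on the work surface. World frame = base frame: x ahead of the robot, y to its left, z up, the work surface at z = 0. Lengths are in m, angles in rad, forces in N, time in s.
With the tool pointing down it reaches from about 0.425 to 0.95 m from the base axis. Payload 3.5 kg.
Tool frame: the origin (TCP) lies midway between the tips of the shut fingers; the grasp point (between the pads) lies 19 mm behind it (ctrl.tcp_to_grasp is the distance from the TCP to the grasp point, in m); z points along the fingers, x is the direction in which the jaws open and shut, and the axes are right-handed (so a half turn about z gives the same grasp; the last joint's range is limited). The gripper opens to 85 mm and grips with 20 to 120 N. Pads are 22 mm wide; open, the fingers measure 114 mm over their backs; the gripper's body (76 mm by 85 mm) begins 54 mm behind the grasp point. The pads swing forward as they close: fully open they stand 13 mm farther back than shut.
Start: joints at [1.019, 0.286, 1.577, -0, 1.279, -0.15], TCP at [0.264, 0.621, 0.231] pointing down, gripper open.
Joint ranges: [-2.77, 2.77], [-0.9, 2.22], [0.21, 2.48], [-1.53, 4.67], [0.24, 2.81], [-2.84, 2.84]. Speed limits (rad/s): [2.79, 2.79, 3.14, 3.14, 3.14, 3.14].

INTERFACE

Orientations are given as a unit quaternion [x, y, z, w].
In Python, from plant import ctrl, cams, workorder, spotter gives the robot as it stands. The module is installed in compiled form; this text tells all that it offers.
- The arm moves only by the tool send_rows, never from a script. Its argument "motion" is one flat list of numbers, 5 for each row, row after row: the shift along the tool's x, y, z in cm, then the turn about the tool's z in rad, then the finger opening in cm, from 0 to 8.54. In form: [tx, ty, tz, spin, gripper, tx, ty, tz, spin, gripper, ...]. A call has 1 to 12 rows; each row shifts and turns the pose as measured when the row begins, along the tool's axes as they then stand; what a row does not reach is not made up. A row lasts 1/10 s, in which the tool goes at most 50 mm and 8.59 degrees, less where a joint would pass 70% of its speed; a pose out of reach is approached as far as the arm can. A call is refused whole if a number of a shift passes 5 or a number of a turn 0.15, either way. A call with a gripper value outside its range is refused whole. The fingers move at their own pace and stop on an object; "grip_force" is the grip in N (left out, the last holds). Time passes only in rows, so rows that do not move let the fingers close. It gives the time, the measured TCP pose, the force and the opening at its end, in the units of the state.
- ctrl.get_state(): the state, without advancing time (a new reading comes with each control period).
- cams.read_camera(name): name is "side" or "top" or "wrist"; returns (picture, depth): 420x560x3 uint8, red, green, blue; 420x560 float32, m along the optical axis (not along the pixel's ray), 0 where there is no reading.
- cams.camera_params(name): a dict with "fx", "fy", "cx", "cy" (pixels), "xyz" and "attitude" of the camera in the world; the wrist camera has in their place "mount" (4x4, takes a point from camera to tool coordinates, whose origin is the TCP and whose axes are the tool frame's). Camera axes: x right, y down, z forward; pixel columns grow to the right and rows downward; lengths in m; the calibration is good to about 2 mm. The wrist camera is an equidistant fisheye: a pixel r from the principal point sees the ray r / f radians off the axis. A picture is of the moment at which its call begins: read the wrist's pose just before it. camera_params takes no time and is no camera call.
- workorder.sign_off(): hands the job in, once; it reports no verdict.
Trained networks look in the newest picture that a camera, given by its name, has taken for a name from the list of things; names that differ only in an ending like _2 or _b are one class to them, and where a whole thing is asked for, a point or a joint stands for the part that bears it (a point fixed in the world has none). Each returns a list of dicts, best first, with "conf" (0 to 1); they miss things now and then, are a little off and sometimes report something else, mostly with a low value. They report only what shows in the picture. A call takes as long as a camera call. They do not tell look-alikes from the thing itself.
- spotter.trace(target, camera): "mask" (420x560 bool, what is visible of it) and "bbox" ([left, top, width, height] in pixels, round what is visible of it).
The state is a dict: "time": time; "qpos": joint angles; "dq": joint speeds; "joint_efforts": joint torques, N m; "eef_pos": TCP position; "tcp_rot": TCP orientation; "contact_force": force on the tool from outside, world axes, zero at the start; "wrist_torque": the same for the moment, N m; "opening": opening from 0.0 (shut) to 1.0 (fully open).
Only numpy, scipy, OpenCV 4.12 (cv2) and the standard library are available. Lean on these libraries where they do the work, as an engineer would, in place of code of your own. Each camera call takes 0.05 s, during which the arm holds its last target.

## Working session

There is one attempt and no reset: what is moved stays moved. The work goes in short steps, Python scripts to look and compute and a tool call to move; the robot and the scene stay as the last step left them, time stands still between calls to the robot, and variables do not carry over. Pictures are saved under pics/ and viewed, and the job is handed in when it is done.

Besides the shell and the picture viewer there is one more tool, called after "Call:" in YAML: its name, and indented under it one key for each argument. send_rows: Moves the arm, as the interface text tells. Its arguments: {"type":"object","properties":{"motion":{"type":"array","items":{"type":"number"}},"grip_force":{"type":"number"}},"required":["motion"]}

```bash
mkdir -p pics; ls; python3 - <<'E'
from plant import ctrl,cams
import cv2
s=ctrl.get_state(); print({k:(v if not hasattr(v,'round') else v) for k,v in s.items()})
for n in ["side","top","wrist"]:
    p,d=cams.read_camera(n); cv2.imwrite(f"pics/{n}0.png",p[:,:,::-1]); print(n,cams.camera_params(n))
E
```

```text
pics
{'time': 0.0, 'qpos': array([ 1.01900953e+00,  2.87181502e-01,  1.57814618e+00,  8.92844548e-06,
        1.27861179e+00, -1.50012494e-01]), 'dq': array([-0.00035335, -0.00052051, -0.00109579, -0.00022882,  0.00062517,
       -0.00119707]), 'joint_efforts': array([-1.43888552e-03, -4.05975473e+01, -2.92627877e+01, -1.83767484e-04,
        5.76975028e-03,  5.02339034e-06]), 'eef_pos': array([0.26359592, 0.62070119, 0.22995331]), 'tcp_rot': array([ 8.33982144e-01,  5.51790184e-01, -1.06617829e-03,  4.90077578e-04]), 'contact_force': array([-0.58696072,  0.17949526,  0.42364565]), 'wrist_torque': array([-0.03260801,  0.00277266,  0.02248162]), 'opening': 1.0027258755610406}
side {'fx': 483.2885027348156, 'fy': 483.2885027348156, 'cx': 277.30788673929106, 'cy': 206.50906621164492, 'xyz': array([ 0.56756274, -0.93451916,  0.56897844]), 'attitude': array([ 0.87148222, -0.01423502, -0.00253008, -0.49021393])}
top {'fx': 445.311084389085, 'fy': 445.311084389085, 'cx': 284.02930634306597, 'cy': 203.41871130832263, 'xyz': array([ 0.54061623, -0.0461166 ,  0.95270721]), 'attitude': array([ 0.70811404, -0.70544371,  0.00761798, -0.02942183])}
wrist {'fx': 325.19226210127806, 'fy': 325.19226210127806, 'cx': 284.99719712156053, 'cy': 204.70411331752297, 'mount': array([[ 9.99999865e-01,  3.69119746e-04,  3.66529390e-04,
        -1.56203938e-03],
       [-4.52740971e-04,  9.64571186e-01,  2.63822331e-01,
        -6.77020700e-02],
       [-2.56161657e-04, -2.63822461e-01,  9.64571223e-01,
        -1.43653275e-01],
       [ 0.00000000e+00,  0.00000000e+00,  0.00000000e+00,
         1.00000000e+00]])}
```

View pics/top0.png

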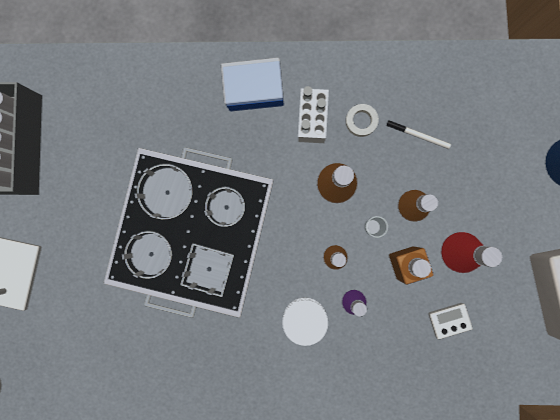

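View pics/side0.png

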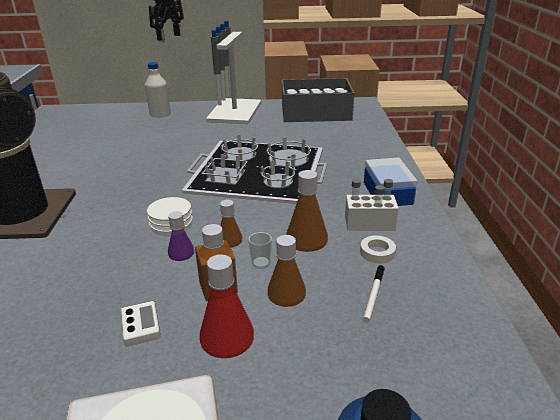

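View pics/wrist0.png

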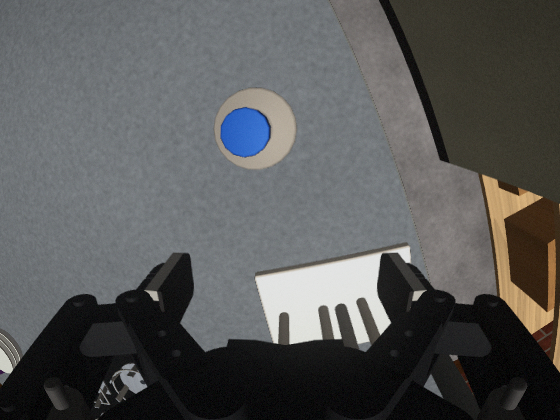

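The top view shows the tray at left, with clamps at about (164,192), (225,207), (148,254) and (208,270). The large, medium and small amber flasks are at (337,183), (414,206) and (335,257), and the square bottle is at (412,265). The red and purple look-alikes are at (465,252) and (354,302).

```bash
cat > h.py <<'E'
import numpy as np, cv2
from scipy.spatial.transform import Rotation as R
from plant import ctrl,cams,spotter
def world(name,d,P=None):
    P=P or cams.camera_params(name)
    v,u=np.mgrid[0:420,0:560]
    p=np.stack([(u-P['cx'])/P['fx']*d,(v-P['cy'])/P['fy']*d,d],-1)
    return p@R.from_quat(P['attitude']).as_matrix().T+P['xyz']
E
python3 - <<'E'
from h import *
np.set_printoptions(precision=4,suppress=True)
H=dict(large_flask=.15,medium_flask=.115,small_flask=.09,square_bottle=.127)
for cam in ["top","side"]:
    p,d=cams.read_camera(cam); W=world(cam,d); np.save(f"{cam}W.npy",W);
    for n in list(H)+["large_clamp","medium_clamp","small_clamp","square_clamp","beaker","tube_rack"]:
        for r in spotter.trace(n,cam)[:3]:
            m=r['mask']&(d>0); q=W[m]
            if len(q)<10: continue
            top=np.percentile(q[:,2],97)
            c=q[q[:,2]>top-.006]
            mm=(c.min(0)+c.max(0))/2
            np.save(f"m_{cam}_{n}_{r['conf']:.2f}.npy",r['mask'])
            print(cam,n,round(r['conf'],2),r['bbox'],"top",top.round(4),"mean",c.mean(0),"mid",mm[:2],"ext",np.ptp(c,axis=0)[:2],"allmid",((q.min(0)+q.max(0))/2)[:2])
E
```

```text
top large_flask 0.87 [440.9, 233.8, 62.7, 41.0] top 0.1516 mean [ 0.4898 -0.389   0.1502] mid [ 0.4897 -0.3894] ext [0.0338 0.036 ] allmid [ 0.4884 -0.385 ]
top large_flask 0.56 [317.1, 161.4, 39.1, 43.2] top 0.1518 mean [ 0.6344 -0.129   0.1502] mid [ 0.6344 -0.1285] ext [0.0331 0.0341] allmid [ 0.6346 -0.1299]
top medium_flask 0.89 [397.7, 191.1, 38.1, 28.8] top 0.1173 mean [ 0.5872 -0.2909  0.1155] mid [ 0.5871 -0.2909] ext [0.0282 0.0298] allmid [ 0.5862 -0.2922]
top medium_flask 0.67 [388.8, 249.2, 45.5, 36.8] top 0.1287 mean [ 0.4665 -0.272   0.1271] mid [ 0.4664 -0.2721] ext [0.0329 0.0328] allmid [ 0.4613 -0.2718]
top medium_flask 0.5 [136.9, 164.7, 55.3, 57.4] top 0.0422 mean [0.6138 0.2356 0.0413] mid [0.6129 0.2312] ext [0.1148 0.113 ] allmid [0.613 0.237]
top small_flask 0.84 [344.1, 290.7, 25.1, 23.2] top 0.092 mean [ 0.3852 -0.1644  0.0903] mid [ 0.3853 -0.1644] ext [0.0246 0.0247] allmid [ 0.3851 -0.1648]
top small_flask 0.81 [322.0, 246.0, 27.2, 27.7] top 0.0923 mean [ 0.4778 -0.1256  0.0902] mid [ 0.4782 -0.1257] ext [0.0252 0.0268] allmid [ 0.4762 -0.127 ]
top small
[... 2992 characters left out ...]
an [0.482  0.2411 0.0437] mid [0.4828 0.2413] ext [0.0852 0.1408] allmid [0.4805 0.2784]
side small_clamp 0.77 [261.6, 160.7, 34.5, 25.5] top 0.0455 mean [0.5823 0.1036 0.0436] mid [0.5826 0.1038] ext [0.0767 0.0797] allmid [0.5832 0.1358]
side square_clamp 0.96 [202.0, 155.7, 49.1, 27.5] top 0.0462 mean [0.4524 0.138  0.0443] mid [0.4524 0.1407] ext [0.0947 0.0988] allmid [0.4487 0.1687]
side beaker 0.97 [247.9, 234.5, 25.0, 34.6] top 0.0576 mean [ 0.5424 -0.2043  0.0555] mid [ 0.5416 -0.203 ] ext [0.0425 0.0463] allmid [ 0.5404 -0.1613]
side tube_rack 0.95 [343.5, 180.1, 55.2, 52.0] top 0.0949 mean [ 0.7756 -0.0762  0.0939] mid [ 0.7727 -0.0766] ext [0.0815 0.0509] allmid [ 0.7751 -0.0495]
```

```bash
python3 - <<'E'
from h import *
from scipy.optimize import least_squares
np.set_printoptions(precision=4,suppress=True)
C=dict(large=(.613,.2325,.117),medium=(.4836,.2635,.099),small=(.5826,.1045,.083),square=(.4523,.14,.09))
for cam in ["top","side"]:
    W=np.load(f"{cam}W.npy").reshape(-1,3)
    for n,(x,y,D) in C.items():
        r=np.hypot(W[:,0]-x,W[:,1]-y)
        k=(W[:,2]>.022)&(W[:,2]<.056)&(r<(D/2+.008)*(1.42 if n=='square' else 1))
        q=W[k][:,:2].astype(np.float32)
        if n=='square':
            print(cam,n,len(q),cv2.minAreaRect(q))
        else:
            f=least_squares(lambda p:np.hypot(q[:,0]-p[0],q[:,1]-p[1])-p[2],[x,y,D/2],loss='soft_l1',f_scale=.003)
            (c,rr)=cv2.minEnclosingCircle(q)
            print(cam,n,len(q),f.x,"enc",np.round(c,4),round(rr,4))
    # tray
    k=(W[:,2]>.004)&(W[:,2]<.02)&(abs(W[:,0]-.53)<.2)&(abs(W[:,1]-.19)<.22)
    # bottle body
    r=np.hypot(W[:,0]-.4667,W[:,1]+.273); k=(W[:,2]>.05)&(W[:,2]<.095)&(r<.048)
    q=W[k][:,:2].astype(np.float32); print(cam,"bottle",len(q),cv2.minAreaRect(q))
    if cam=='top':
        import glob
W=np.load("topW.npy"); 
for n in ["square_clamp_0.69"]:
    pass
m=np.load("m_top_square_bottle_0.55.npy"); print(cv2.minAreaRect(np.argwhere(m)[:,::-1].astype(np.float32)))
p,_=cams.read_camera("top")
cv2.imwrite("pics/z.png",cv2.resize(np.hstack([p[165:325,100:280],p[225:305,370:460].repeat(2,0).repeat(2,1)]),None,fx=2,fy=2)[:,:,::-1])
E
```

```text
top large 394 [0.6131 0.2305 0.0555] enc [0.6136 0.2312] 0.0586
top medium 363 [0.4823 0.2627 0.0464] enc [0.4822 0.2638] 0.0497
top small 294 [0.5816 0.1041 0.0384] enc [0.5821 0.1049] 0.0414
top square 423 ((0.4515310823917389, 0.13991719484329224), (0.0893937349319458, 0.09005412459373474), 74.87931823730469)
top bottle 685 ((0.46627330780029297, -0.27251458168029785), (0.059197574853897095, 0.05863455310463905), 17.631755828857422)
side large 279 [0.6136 0.2313 0.0549] enc [0.6143 0.2331] 0.0609
side medium 238 [0.4825 0.2631 0.0462] enc [0.4818 0.2642] 0.0515
side small 274 [0.5821 0.1046 0.0379] enc [0.5818 0.1052] 0.0428
side square 370 ((0.45235928893089294, 0.14003954827785492), (0.09430643916130066, 0.08987517654895782), 74.5134048461914)
side bottle 582 ((0.4667244255542755, -0.27322903275489807), (0.0583777129650116, 0.06095332279801369), 18.29764175415039)
((411.4000549316406, 264.70001220703125), (34.46882247924805, 36.366188049316406), 71.56504821777344)
```

View pics/z.png

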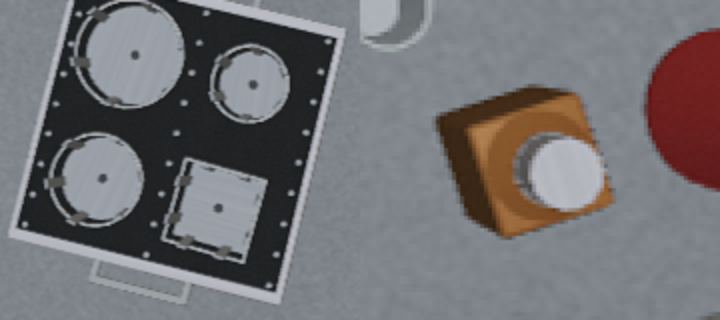

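```bash
cat >> h.py <<'E'
def wworld():
    s=ctrl.get_state(); p,d=cams.read_camera("wrist"); P=cams.camera_params("wrist")
    v,u=np.mgrid[0:420,0:560]; a=(u-P['cx'])/P['fx'];b=(v-P['cy'])/P['fy']; th=np.hypot(a,b)+1e-9
    k=np.tan(th)/th
    c=np.stack([a*k*d,b*k*d,d,np.ones_like(d)],-1)@P['mount'].T
    return p,d,c[...,:3]@R.from_quat(s['tcp_rot']).as_matrix().T+s['eef_pos']
def plan(x,y,z,yaw=None):
    s=ctrl.get_state(); M=R.from_quat(s['tcp_rot']).as_matrix()
    print("t",round(s['time'],2),"pos",s['eef_pos'].round(4),"yaw",np.degrees(np.arctan2(M[1,0],M[0,0])).round(2),"tilt",M[:,2].round(4),"open",round(s['opening'],3),"F",s['contact_force'].round(2))
    print("tool shift cm",((np.array([x,y,z])-s['eef_pos'])@M*100).round(2), "per axis; |d|",np.linalg.norm(np.array([x,y,z])-s['eef_pos']).round(3))
E
python3 - <<'E'
from h import *
np.set_printoptions(precision=3,suppress=True)
W=np.load("sideW.npy").reshape(-1,3)
for x0 in np.arange(.0,.75,.05):
  print(round(x0,2),[round(float(W[(abs(W[:,0]-x0-.025)<.025)&(abs(W[:,1]-y0-.025)<.025)][:,2].max(initial=0)),2) for y0 in np.arange(.3,.9,.05)])
p,d,Q=wworld(); Q=Q[(d>0)]
print('wrist')
for x0 in np.arange(.0,.75,.05):
  print(round(x0,2),[round(float(Q[(abs(Q[:,0]-x0-.025)<.025)&(abs(Q[:,1]-y0-.025)<.025)&(Q[:,2]<.6)][:,2].max(initial=0)),2) for y0 in np.arange(.3,.9,.05)])
plan(.6345,-.13,.26)
E
```

```text
0.0 [0.0, 0.0, 0.0, 0.0, 0.0, 0.0, 0.0, 0.0, 0.0, 0.0, 0.0, 0.0, 0.0]
0.05 [0.0, 0.0, 0.0, 0.0, 0.0, 0.0, 0.0, 0.0, 0.0, 0.0, 0.0, 0.0, 0.0]
0.1 [0.0, 0.0, 0.0, 0.0, 0.0, 0.0, 0.0, 0.0, 0.0, 0.0, 0.0, 0.0, 0.0]
0.15 [0.0, 0.0, 0.0, 0.0, 0.0, 0.13, 0.17, 0.0, 0.0, 0.0, 0.0, 0.0, 0.0]
0.2 [0.0, 0.0, 0.0, 0.0, 0.33, 0.36, 0.17, 0.0, 0.0, 0.0, 0.0, 0.0, 0.0]
0.25 [0.0, 0.0, 0.0, 0.0, 0.0, 0.36, 0.36, 0.35, 0.0, 0.0, 0.0, 0.0, 0.0]
0.3 [0.0, 0.0, 0.0, 0.0, 0.0, 0.0, 0.0, 0.34, 0.0, 0.0, 0.0, 0.0, 0.0]
0.35 [0.0, 0.0, 0.0, 0.0, 0.26, 0.26, 0.02, 0.01, 0.0, 0.0, 0.0, 0.0, 0.0]
0.4 [0.01, 0.01, 0.0, 0.0, 0.28, 0.28, 0.28, 0.28, 0.02, 0.0, 0.0, 0.0, 0.0]
0.45 [0.05, 0.01, 0.0, 0.0, 0.23, 0.24, 0.24, 0.24, 0.24, 0.0, 0.0, 0.0, 0.0]
0.5 [0.04, 0.0, 0.0, 0.0, 0.02, 0.02, 0.02, 0.02, 0.02, 0.0, 0.0, 0.0, 0.0]
0.55 [0.01, 0.0, 0.0, 0.0, 0.0, 0.0, 0.0, 0.0, 0.0, 0.0, 0.0, 0.0, 0.0]
0.6 [0.01, 0.0, 0.0, 0.0, 0.09, 0.09, 0.09, 0.09, 0.0, 0.0, 0.0, 0.0, 0.0]
0.65 [0.01, 0.0, 0.0, 0.0, 0.09, 0.08, 0.07, 0.09, 0.0, 0.0, 0.0, 0.0, 0.0]
0.7 [0.01, 0.0, 0.0, 0.0, 0.09, 0.08, 0.07, 0.09, 0.0, 0.0, 0.0, 0.0,
[... 543 characters left out ...]
2, 0.02, 0.02, 0.02, 0.02, 0.0, 0.0, 0.0, 0.0]
0.4 [0.0, 0.0, 0.0, 0.0, 0.02, 0.11, 0.14, 0.26, 0.25, 0.0, 0.0, 0.0, 0.0]
0.45 [0.0, 0.0, 0.0, 0.0, 0.02, 0.02, 0.02, 0.02, 0.0, 0.0, 0.0, 0.0, 0.0]
0.5 [0.0, 0.0, 0.0, 0.0, 0.0, 0.0, 0.02, 0.02, 0.0, 0.0, 0.0, 0.0, 0.0]
0.55 [0.0, 0.0, 0.0, 0.0, 0.0, 0.0, 0.0, 0.0, 0.0, 0.0, 0.0, 0.0, 0.0]
0.6 [0.0, 0.0, 0.0, 0.0, 0.0, 0.0, 0.0, 0.0, 0.0, 0.0, 0.0, 0.0, 0.0]
0.65 [0.0, 0.0, 0.0, 0.0, 0.0, 0.0, 0.0, 0.0, 0.0, 0.0, 0.0, 0.0, 0.0]
0.7 [0.0, 0.0, 0.0, 0.0, 0.0, 0.0, 0.0, 0.0, 0.0, 0.0, 0.0, 0.0, 0.0]
t 1.35 pos [0.264 0.621 0.231] yaw 66.98 tilt [-0. -0. -1.] open 1.002 F [-0.55 -0.27 -0.08]
tool shift cm [-54.65  63.48  -2.87] per axis; |d| 0.838
```

Call:
send_rows:
  motion: [0,0,-4.4,0,6,0,0,-4.4,0,6,0,0,-4.4,0,6,-2,2.4,0,0,6,-2.6,3,0,0,6,-2.6,3,0,0,6,-2.6,3,0,0,6,-2.6,3,0,0,6,-2.6,3,0,0,6,-2.6,3,0,0,6,-2.6,3,0,0,6]

```text
time: 2.45
eef_pos: [0.4026, 0.338, 0.369]
tcp_rot: [0.831, 0.556, 0.001, 0.001]
contact_force: [-0.6, -0.7, 0.0]
opening: 0.697
```

```bash
python3 -c "
from h import *
plan(.6345,-.13,.26)"
```

```text
t 2.45 pos [0.4026 0.338  0.369 ] yaw 67.53 tilt [ 2.8e-03  5.0e-04 -1.0e+00] open 0.697 F [-0.57 -0.66  0.04]
tool shift cm [-34.4   39.29  10.95] per axis; |d| 0.534
```

Call:
send_rows:
  motion: [-2.9,3.3,0.5,0,6,-2.9,3.3,0.8,0,6,-2.9,3.3,1,0,6,-2.9,3.3,1,0,6,-2.9,3.3,1,0,6,-2.9,3.3,1,0,6,-2.9,3.3,1,0,6,-2.9,3.3,1,0,6,-2.9,3.3,1,0,6,-2.9,3.3,1,0,6,-2.9,3.3,1,0,6,-2,2.3,0.5,0,6]

```text
time: 3.65
eef_pos: [0.6379, -0.1437, 0.2631]
tcp_rot: [0.832, 0.555, 0.008, 0.003]
contact_force: [-0.2, 0.3, 0.4]
opening: 0.7
```

```bash
python3 -c "
from h import *
plan(.6345,-.13,.19)"
```

```text
t 3.65 pos [ 0.6379 -0.1437  0.2631] yaw 67.45 tilt [ 0.0159  0.0037 -0.9999] open 0.7 F [-0.24  0.28  0.36]
tool shift cm [ 1.07 -0.94  7.31] per axis; |d| 0.074
```

Call:
send_rows:
  motion: [1.0,-0.9,2,0,6,0,0,2,0,6,0,0,2,0,6,0,0,0,0,6]

```text
time: 4.05
eef_pos: [0.6356, -0.1371, 0.1997]
tcp_rot: [0.834, 0.552, 0.007, 0.003]
contact_force: [-0.9, 0.7, -0.9]
opening: 0.703
```

```bash
python3 - <<'E'
from h import *
plan(.6345,-.13,.11)
p,d,Q=wworld(); cv2.imwrite("pics/w1.png",p[:,:,::-1])
k=(d>0)&(np.hypot(Q[...,0]-.6345,Q[...,1]+.13)<.04)&(Q[...,2]>.14)&(Q[...,2]<.158)
q=Q[k]; print(len(q),q.min(0),q.max(0),(q.min(0)+q.max(0))/2)
E
```

```text
t 4.05 pos [ 0.6356 -0.1371  0.1997] yaw 67.0 tilt [ 0.0155  0.0029 -0.9999] open 0.703 F [-0.86  0.72 -0.9 ]
tool shift cm [ 0.54 -0.5   8.97] per axis; |d| 0.09
2522 [ 0.61649264 -0.14576653  0.14000903] [ 0.6521791  -0.11085421  0.15283824] [ 0.63433587 -0.12831037  0.14642364]
```

View pics/w1.png

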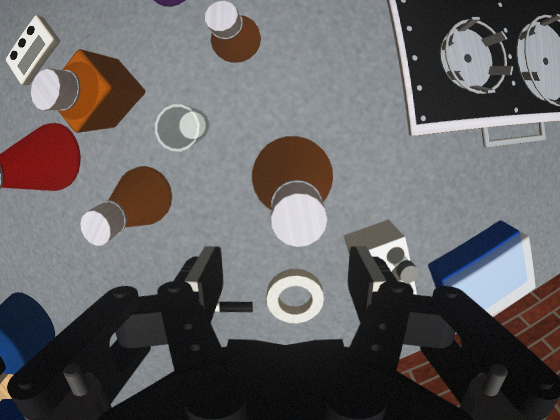

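Call:
send_rows:
  motion: [0.5,-0.5,1.5,0,6,0,0,1.5,0,6,0,0,1.5,0,6,0,0,1,0,6]

```text
time: 4.5
eef_pos: [0.6376, -0.1306, 0.1488]
tcp_rot: [0.834, 0.552, 0.011, 0.008]
contact_force: [-0.3, 0.3, -0.7]
opening: 0.7
```

```bash
python3 - <<'E'
from h import *
plan(.6345,-.13,.11)
E
```

```text
t 4.5 pos [ 0.6376 -0.1306  0.1488] yaw 67.06 tilt [ 0.0276 -0.0017 -0.9996] open 0.7 F [-0.27  0.26 -0.68]
tool shift cm [-0.1  -0.42  3.87] per axis; |d| 0.039
```

Call:
send_rows:
  motion: [-0.1,-0.5,0.7,0,6,0,0,0.7,0,6,0,0,0.7,0,6,0,0,0,0,6,0,0,0,0,6]

```text
time: 5.0
eef_pos: [0.6318, -0.1292, 0.1234]
tcp_rot: [0.834, 0.552, 0.01, 0.007]
contact_force: [-0.4, 0.9, 0.9]
opening: 0.701
```

```bash
python3 - <<'E'
from h import *
plan(.6345,-.13,.11)
E
```

```text
t 5.0 pos [ 0.6318 -0.1292  0.1234] yaw 67.06 tilt [ 2.430e-02 -5.000e-04 -9.997e-01] open 0.701 F [-0.42  0.88  0.94]
tool shift cm [0.02 0.25 1.35] per axis; |d| 0.014
```

Call:
send_rows:
  motion: [0,0,-1.5,0,6,0,0,-1.5,0,6,0,0,-1.5,0,6,0,0,0,0,6]

```text
time: 5.4
eef_pos: [0.6324, -0.1299, 0.1756]
tcp_rot: [0.834, 0.552, 0.012, 0.009]
contact_force: [0.4, 0.2, 0.1]
opening: 0.702
```

```bash
python3 - <<'E'
from h import *
plan(.6345,-.13,.11)
E
```

```text
t 5.4 pos [ 0.6324 -0.1299  0.1756] yaw 67.06 tilt [ 0.0295 -0.0026 -0.9996] open 0.702 F [0.45 0.16 0.07]
tool shift cm [0.01 0.01 6.56] per axis; |d| 0.066
```

Call:
send_rows:
  motion: [0,0,0,0,6,0,0,0,0,6,0,0,0,0,6,0,0,0,0,6]

```text
time: 5.8
eef_pos: [0.6326, -0.1299, 0.1769]
tcp_rot: [0.834, 0.552, 0.012, 0.01]
contact_force: [0.0, 0.3, 0.1]
opening: 0.702
```

Call:
send_rows:
  motion: [0,0,-1,0,6,0,0,-1,0,6,0,0,-1,0,6,0,0,-1,0,6]

```text
time: 6.2
eef_pos: [0.6299, -0.1293, 0.2167]
tcp_rot: [0.834, 0.552, 0.01, 0.008]
contact_force: [-0.3, -0.1, 0.2]
opening: 0.703
```

Call:
send_rows:
  motion: [0,0,0.5,0,6,0,0,0.5,0,6,0,0,0.5,0,6,0,0,0.5,0,6,0,0,0.5,0,6,0,0,0.5,0,6,0,0,0.5,0,6,0,0,0.5,0,6]

```text
time: 7.0
eef_pos: [0.6315, -0.1296, 0.1748]
tcp_rot: [0.834, 0.552, 0.011, 0.008]
contact_force: [0.2, 0.2, 0.4]
opening: 0.698
```

```bash
python3 - <<'E'
from h import *
plan(.6345,-.13,.11)
E
```

```text
t 7.0 pos [ 0.6315 -0.1296  0.1748] yaw 67.06 tilt [ 0.0277 -0.0018 -0.9996] open 0.698 F [0.18 0.16 0.41]
tool shift cm [0.02 0.12 6.49] per axis; |d| 0.065
```

Call:
send_rows:
  motion: [0,0.1,0.5,0,6,0,0.1,0.8,0,6,0,0.1,0.8,0,6,0,0,0.8,0,6,0,0,0.8,0,6,0,0,0.8,0,6,0,0,0.8,0,6,0,0,0.5,0,6,0,0,0.3,0,6,0,0,0.1,0,6]

```text
time: 8.0
eef_pos: [0.6356, -0.1307, 0.1055]
tcp_rot: [0.834, 0.552, 0.01, 0.007]
contact_force: [-0.7, -0.0, 0.4]
opening: 0.705
```

```bash
python3 - <<'E'
from h import *
plan(.6345,-.13,.11)
E
```

```text
t 8.0 pos [ 0.6356 -0.1307  0.1055] yaw 67.06 tilt [ 2.520e-02 -9.000e-04 -9.997e-01] open 0.705 F [-0.73 -0.01  0.42]
tool shift cm [ 0.03 -0.12 -0.45] per axis; |d| 0.005
```

Call:
send_rows:
  motion: [0,-0.1,-0.2,0,3,0,0,0,0,2.5,0,0,0,0,2,0,0,0,0,2,0,0,0,0,2,0,0,0,0,2,0,0,0,0,2]
  grip_force: 45

```text
time: 8.7
eef_pos: [0.6346, -0.1302, 0.1081]
tcp_rot: [0.834, 0.552, 0.01, 0.008]
contact_force: [0.2, 0.8, -1.2]
opening: 0.408
```

```bash
python3 - <<'E'
from h import *
plan(.6345,-.13,.18)
E
```

```text
t 8.7 pos [ 0.6346 -0.1302  0.1081] yaw 67.06 tilt [ 0.0257 -0.001  -0.9997] open 0.408 F [ 0.19  0.77 -1.22]
tool shift cm [ 0.08  0.16 -7.19] per axis; |d| 0.072
```

Call:
send_rows:
  motion: [0,0,-0.4,0,2,0,0,-0.8,0,2,0,0,-1.2,0,2,0,0,-1.5,0,2,0,0,-1.5,0,2,0,0,-1.5,0,2,0,0,-1,0,2,0,0,-0.5,0,2,0,0,-0.2,0,2]

```text
time: 9.6
eef_pos: [0.633, -0.1304, 0.2046]
tcp_rot: [0.833, 0.552, 0.012, 0.009]
contact_force: [-0.6, 0.4, -1.3]
opening: 0.41
```

```bash
python3 - <<'E'
from h import *
plan(.6133,.231,.2)
p,d=cams.read_camera("side"); cv2.imwrite("pics/s1.png",p[:,:,::-1])
E
```

```text
t 9.6 pos [ 0.633  -0.1304  0.2046] yaw 67.07 tilt [ 0.0299 -0.0027 -0.9996] open 0.41 F [-0.61  0.43 -1.31]
tool shift cm [ 32.51 -15.91   0.3 ] per axis; |d| 0.362
```

View pics/s1.png

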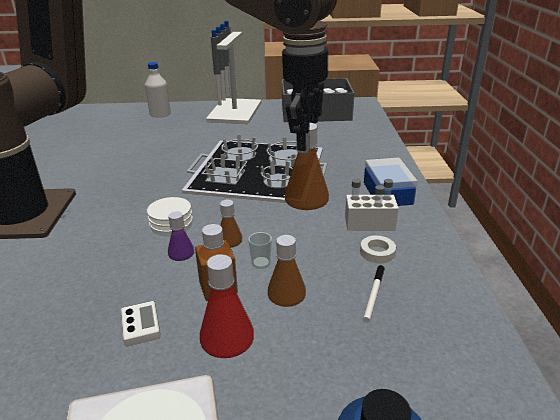

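Call:
send_rows:
  motion: [0.6,-0.3,0,0,2,1.2,-0.6,0,0,2,2,-1,0,0,2,2.6,-1.3,0,0,2,2.6,-1.3,0,0,2,2.6,-1.3,0,0,2,2.6,-1.3,0,0,2,2.6,-1.3,0,0,2,2.6,-1.3,0,0,2,2.6,-1.3,0,0,2,2.6,-1.3,0,0,2,2.6,-1.3,0,0,2]

```text
time: 10.85
eef_pos: [0.6044, 0.1923, 0.1922]
tcp_rot: [0.834, 0.551, 0.004, 0.002]
contact_force: [-0.4, -0.4, -2.0]
opening: 0.411
```

```bash
python3 - <<'E'
from h import *
plan(.6133,.231,.2)
E
```

```text
t 10.85 pos [0.6044 0.1923 0.1922] yaw 66.94 tilt [ 0.0092  0.0022 -1.    ] open 0.411 F [-0.43 -0.45 -2.05]
tool shift cm [ 3.91 -0.69 -0.77] per axis; |d| 0.04
```

Call:
send_rows:
  motion: [1.8,-0.3,0,0,2,1,-0.1,0,0,2,0.4,0,0,0,2,0.2,0,0,0,2,0,0,0,0,2]

```text
time: 11.35
eef_pos: [0.6096, 0.2325, 0.1883]
tcp_rot: [0.832, 0.554, 0.001, -0.0]
contact_force: [-0.3, -0.0, -1.6]
opening: 0.41
```

```bash
cat >> h.py <<'E'
def basepos(g_tilt,g_off,clamp,rest=.013):
    """g_tilt: tool z axis xy at grasp; g_off: TCP minus object base centre at grasp"""
    s=ctrl.get_state(); M=R.from_quat(s['tcp_rot']).as_matrix()
    dt=M[:2,2]-np.array(g_tilt)   # tilt change
    b=s['eef_pos'][:2]-np.array(g_off[:2])+dt*g_off[2]
    err=np.array([clamp[0]-b[0],clamp[1]-b[1],clamp[2] if len(clamp)>2 else 0])
    print("t",round(s['time'],2),"base",b.round(4),"baseZ",round(s['eef_pos'][2]-g_off[2],4),"rel tilt",dt.round(4),"F",s['contact_force'].round(2),"yaw",np.degrees(np.arctan2(M[1,0],M[0,0])).round(2),"open",round(s['opening'],3))
    print("need tool shift cm", (np.array([err[0],err[1],0])@M*100).round(2)[:2],"down cm",round((s['eef_pos'][2]-g_off[2]-rest)*100,2))
E
python3 - <<'E'
from h import *
basepos((.0257,-.001),(.0001,-.0002,.1081),(.6133,.231))
p,d,Q=wworld(); cv2.imwrite("pics/w2.png",p[:,:,::-1])
p,d=cams.read_camera("side"); cv2.imwrite("pics/s2.png",p[100:240,180:360,::-1].repeat(3,0).repeat(3,1))
E
```

```text
t 11.35 base [0.6068 0.233 ] baseZ 0.0802 rel tilt [-0.0243  0.0029] F [-0.29 -0.01 -1.58] yaw 67.34 open 0.41
need tool shift cm [0.06 0.67] down cm 6.72
```

View pics/w2.png

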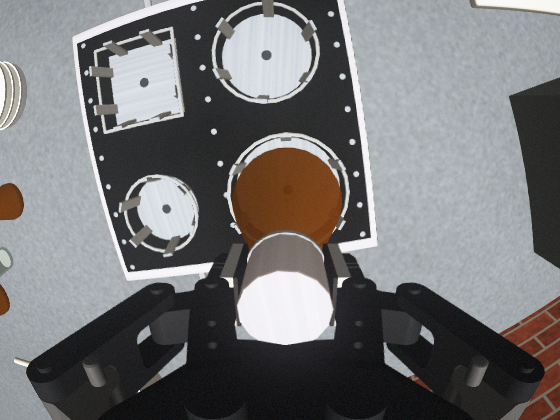

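View pics/s2.png

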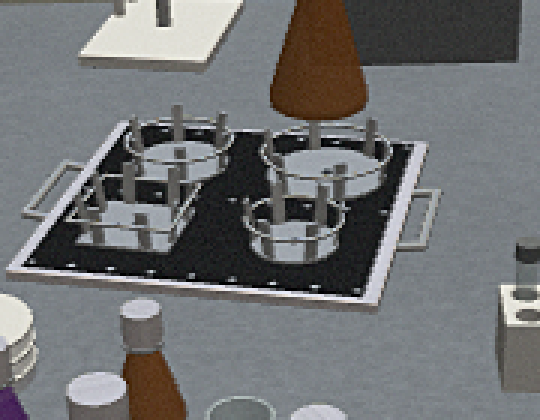

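Call:
send_rows:
  motion: [0,0.4,0.4,0,2,0,0.2,0.7,0,2,0,0.1,0.7,0,2,0,0,0.6,0,2,0,0,0.3,0,2,0,0,0.1,0,2,0,0,0,0,2]

```text
time: 12.15
eef_pos: [0.6168, 0.2262, 0.1569]
tcp_rot: [0.834, 0.553, 0.0, -0.001]
contact_force: [-0.2, -0.4, -1.4]
opening: 0.406
```

```bash
python3 - <<'E'
from h import *
basepos((.0257,-.001),(.0001,-.0002,.1081),(.6133,.231))
p,d=cams.read_camera("side"); cv2.imwrite("pics/s3.png",p[100:240,180:360,::-1].repeat(3,0).repeat(3,1))
W=world("side",d); 
k=(d>0)&(np.hypot(W[...,0]-.6133,W[...,1]-.231)<.055)&(W[...,2]>.054)&(W[...,2]<.085)
q=W[k]
from scipy.optimize import least_squares
# cone fit: r = 0.0425-s*(z-zb)
f=least_squares(lambda p:np.hypot(q[:,0]-p[0],q[:,1]-p[1])-(p[2]-p[3]*(q[:,2]-.06)),[.6133,.231,.04,.3],loss='soft_l1',f_scale=.002)
print(len(q),f.x)
E
```

```text
t 12.15 base [0.6139 0.2267] baseZ 0.0488 rel tilt [-0.026   0.0021] F [-0.21 -0.37 -1.45] yaw 67.08 open 0.406
need tool shift cm [ 0.38 -0.22] down cm 3.58
399 [0.61403956 0.22775464 0.04141265 0.24854584]
```

View pics/s3.png

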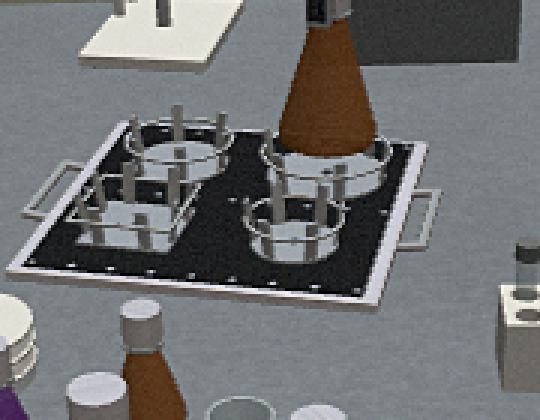

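Call:
send_rows:
  motion: [0.3,-0.2,0,0,2,0,0,0,0,2,0,0,0.3,0,2,0,0,0.5,0,2,0,0,0.5,0,2,0,0,0.4,0,2,0,0,0.2,0,2]

```text
time: 12.9
eef_pos: [0.6167, 0.2308, 0.138]
tcp_rot: [0.833, 0.553, 0.002, 0.0]
contact_force: [0.1, -0.5, -1.4]
opening: 0.411
```

```bash
python3 - <<'E'
from h import *
basepos((.0257,-.001),(.0001,-.0002,.1081),(.6133,.231))
E
```

```text
t 12.9 base [0.6141 0.2313] baseZ 0.0299 rel tilt [-0.0231  0.0027] F [ 0.12 -0.49 -1.44] yaw 67.12 open 0.411
need tool shift cm [-0.05 -0.06] down cm 1.69
```

Call:
send_rows:
  motion: [0,-0.05,0.3,0,2,0,0,0.3,0,2,0,0,0.3,0,2,0,0,0.2,0,2,0,0,0.1,0,2]

```text
time: 13.4
eef_pos: [0.616, 0.2308, 0.1242]
tcp_rot: [0.833, 0.553, 0.001, -0.0]
contact_force: [0.0, 0.5, -1.2]
opening: 0.411
```

```bash
python3 - <<'E'
from h import *
basepos((.0257,-.001),(.0001,-.0002,.1081),(.6133,.231))
E
```

```text
t 13.4 base [0.6133 0.2313] baseZ 0.0161 rel tilt [-0.0242  0.0024] F [ 0.04  0.5  -1.19] yaw 67.11 open 0.411
need tool shift cm [-0.03  0.02] down cm 0.31
```

Call:
send_rows:
  motion: [0,0,0.1,0,2,0,0,0.1,0,2,0,0,0.05,0,2,0,0,0,0,2]

```text
time: 13.8
eef_pos: [0.6162, 0.2309, 0.1217]
tcp_rot: [0.833, 0.553, 0.001, -0.0]
contact_force: [0.1, 0.8, -1.4]
opening: 0.409
```

```bash
python3 - <<'E'
from h import *
basepos((.0257,-.001),(.0001,-.0002,.1081),(.6133,.231))
E
```

```text
t 13.8 base [0.6135 0.2313] baseZ 0.0136 rel tilt [-0.0237  0.0025] F [ 0.05  0.75 -1.37] yaw 67.11 open 0.409
need tool shift cm [-0.04 -0.  ] down cm 0.06
```

Call:
send_rows:
  motion: [0,0,0.08,0,2,0,0,0.08,0,2,0,0,0,0,2]

```text
time: 14.1
eef_pos: [0.6167, 0.231, 0.1216]
tcp_rot: [0.833, 0.553, 0.002, 0.0]
contact_force: [0.4, -0.7, -1.4]
opening: 0.408
```

```bash
python3 - <<'E'
from h import *
basepos((.0257,-.001),(.0001,-.0002,.1081),(.6133,.231))
E
```

```text
t 14.1 base [0.6142 0.2315] baseZ 0.0135 rel tilt [-0.0224  0.0027] F [ 0.38 -0.67 -1.45] yaw 67.12 open 0.408
need tool shift cm [-0.08 -0.06] down cm 0.05
```

Call:
send_rows:
  motion: [0,0,0.2,0,2,0,0,0.15,0,2]

```text
time: 14.3
eef_pos: [0.6174, 0.2312, 0.1213]
tcp_rot: [0.833, 0.553, 0.002, 0.001]
contact_force: [-3.1, -0.8, 4.6]
opening: 0.407
```

```bash
python3 - <<'E'
from h import *
basepos((.0257,-.001),(.0001,-.0002,.1081),(.6133,.231))
E
```

```text
t 14.3 base [0.615  0.2317] baseZ 0.0132 rel tilt [-0.0214  0.0024] F [-3.14 -0.76  4.56] yaw 67.12 open 0.407
need tool shift cm [-0.13 -0.13] down cm 0.02
```

Call:
send_rows:
  motion: [0,0,0,0,3.6,0,0,0,0,3.9,0,0,0,0,4.5,0,0,0,0,5.5,0,0,0,0,6,0,0,0,0,6]

```text
time: 14.9
eef_pos: [0.6182, 0.2314, 0.1213]
tcp_rot: [0.833, 0.553, 0.003, 0.001]
contact_force: [0.1, -0.1, 0.0]
opening: 0.699
```

```bash
python3 - <<'E'
from h import *
plan(.6133,.231,.25)
p,d=cams.read_camera("side"); cv2.imwrite("pics/s4.png",p[60:240,180:360,::-1].repeat(3,0).repeat(3,1))
E
```

```text
t 14.9 pos [0.6182 0.2314 0.1213] yaw 67.12 tilt [ 0.0068  0.0022 -1.    ] open 0.699 F [ 0.12 -0.13  0.01]
tool shift cm [ -0.16  -0.36 -12.87] per axis; |d| 0.129
```

View pics/s4.png

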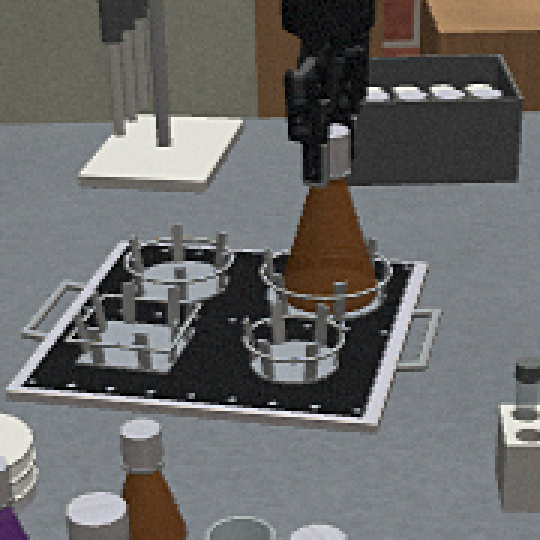

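Call:
send_rows:
  motion: [0,0,-0.5,0,6,0,0,-1,0,6,0,0,-1.5,0,6,0,0,-2,0,6,0,0,-2,0,6,0,0,-1.5,0,6,0,0,-0.8,0,6]

```text
time: 15.65
eef_pos: [0.6176, 0.2312, 0.2226]
tcp_rot: [0.833, 0.553, 0.004, 0.001]
contact_force: [0.7, -0.0, 0.7]
opening: 0.702
```

```bash
python3 - <<'E'
from h import *
plan(.587,-.2912,.18)
p,d=cams.read_camera("top"); W=world("top",d)
k=(d>0)&(np.hypot(W[...,0]-.6133,W[...,1]-.231)<.06)&(W[...,2]>.157)&(W[...,2]<.172)
q=W[k]; print(len(q),(q.min(0)+q.max(0))/2,q[:,2].max() if len(q) else 0)
E
```

```text
t 15.65 pos [0.6176 0.2312 0.2226] yaw 67.12 tilt [ 0.0082  0.0025 -1.    ] open 0.702 F [ 0.69 -0.02  0.69]
tool shift cm [-49.34  17.46   4.1 ] per axis; |d| 0.525
63 [0.62445073 0.22670031 0.16203254] 0.166648156076467
```

Call:
send_rows:
  motion: [-1,0.35,0,0,6,-2,0.7,0,0,6,-3.1,1.1,0,0,6,-3.1,1.1,0,0,6,-3.1,1.1,0,0,6,-3.1,1.1,0,0,6,-3.1,1.1,0,0,6,-3.1,1.1,0,0,6,-3.1,1.1,0,0,6,-3.1,1.1,0,0,6,-3.1,1.1,0,0,6,-3.1,1.1,0,0,6]

```text
time: 16.9
eef_pos: [0.5879, -0.1442, 0.21]
tcp_rot: [0.832, 0.555, -0.003, -0.005]
contact_force: [0.8, 0.4, 0.4]
opening: 0.704
```

```bash
python3 - <<'E'
from h import *
plan(.587,-.2912,.18)
E
```

```text
t 16.9 pos [ 0.5879 -0.1442  0.21  ] yaw 67.43 tilt [-0.0106  0.0046 -0.9999] open 0.704 F [0.84 0.39 0.4 ]
tool shift cm [-13.61   5.59   2.94] per axis; |d| 0.15
```

Call:
send_rows:
  motion: [-3.1,1.2,0.5,0,6,-3.1,1.2,0.5,0,6,-2.6,1.1,0.6,0,6,-1.8,0.8,0.6,0,6,-1,0.5,0.5,0,6,-0.5,0.2,0.3,0,6,-0.3,0.1,0,0,6,0,0,0,0,6]

```text
time: 17.7
eef_pos: [0.5801, -0.2877, 0.1704]
tcp_rot: [0.833, 0.552, -0.006, -0.011]
contact_force: [-0.7, 0.9, 0.3]
opening: 0.706
```

```bash
python3 - <<'E'
from h import *
plan(.587,-.2912,.076)
p,d,Q=wworld()
k=(d>0)&(np.hypot(Q[...,0]-.587,Q[...,1]+.291)<.03)&(Q[...,2]>.107)&(Q[...,2]<.123)
q=Q[k]; print(len(q),(q.min(0)+q.max(0))/2,np.ptp(q,axis=0))
E
```

```text
t 17.7 pos [ 0.5801 -0.2877  0.1704] yaw 67.08 tilt [-0.0217  0.011  -0.9997] open 0.706 F [-0.7   0.91  0.25]
tool shift cm [-0.07  1.    9.41] per axis; |d| 0.095
1791 [ 0.58682913 -0.29102706  0.11242372] [0.03153665 0.03101402 0.01067913]
```

Call:
send_rows:
  motion: [0,0.5,0.5,0,6,0,0.4,1,0,6,0,0.1,1.2,0,6,0,0,1.2,0,6,0,0,1.2,0,6,0,0,1,0,6,0,0,0.6,0,6,0,0,0.3,0,6,0,0,0,0,6]

```text
time: 18.65
eef_pos: [0.5887, -0.287, 0.0929]
tcp_rot: [0.832, 0.554, -0.006, -0.012]
contact_force: [0.6, -0.0, -1.0]
opening: 0.706
```

```bash
python3 - <<'E'
from h import *
plan(.587,-.2912,.076)
E
```

```text
t 18.65 pos [ 0.5887 -0.287   0.0929] yaw 67.33 tilt [-0.0234  0.0129 -0.9996] open 0.706 F [ 0.64 -0.02 -1.02]
tool shift cm [-0.45  0.05  1.69] per axis; |d| 0.017
```

Call:
send_rows:
  motion: [-0.3,0,0.4,0,6,-0.1,0,0.6,0,6,0,0,0.4,0,6,0,0,0.2,0,6,0,0,0,0,6]

```text
time: 19.15
eef_pos: [0.5874, -0.2919, 0.0773]
tcp_rot: [0.832, 0.554, -0.006, -0.01]
contact_force: [-0.4, 0.4, 0.6]
opening: 0.704
```

```bash
python3 - <<'E'
from h import *
plan(.587,-.2912,.076)
E
```

```text
t 19.15 pos [ 0.5874 -0.2919  0.0773] yaw 67.31 tilt [-0.0208  0.0109 -0.9997] open 0.704 F [-0.43  0.42  0.58]
tool shift cm [ 0.04 -0.06  0.13] per axis; |d| 0.002
```

Call:
send_rows:
  motion: [0,0,0,0,3.6,0,0,0,0,2.5,0,0,0,0,1.6,0,0,0,0,1.6,0,0,0,0,1.6,0,0,0,0,1.6,0,0,0,0,1.6]

```text
time: 19.85
eef_pos: [0.5877, -0.2918, 0.0776]
tcp_rot: [0.832, 0.554, -0.006, -0.01]
contact_force: [1.0, 0.6, -0.3]
opening: 0.364
```

```bash
python3 - <<'E'
from h import *
plan(.587,-.2912,.2)
E
```

```text
t 19.85 pos [ 0.5877 -0.2918  0.0776] yaw 67.33 tilt [-0.0202  0.0105 -0.9997] open 0.364 F [ 1.05  0.58 -0.28]
tool shift cm [  0.05  -0.36 -12.23] per axis; |d| 0.122
```

Call:
send_rows:
  motion: [0,0,-0.4,0,1.6,0,0,-0.8,0,1.6,0,0,-1.2,0,1.6,0,0,-1.5,0,1.6,0,0,-1.8,0,1.6,0,0,-1.8,0,1.6,0,0,-1.5,0,1.6,0,0,-1.2,0,1.6,0,0,-0.8,0,1.6,0,0,-0.4,0,1.6]

```text
time: 20.85
eef_pos: [0.5907, -0.2933, 0.2039]
tcp_rot: [0.832, 0.554, -0.005, -0.008]
contact_force: [0.2, -0.3, -1.5]
opening: 0.362
```

```bash
python3 - <<'E'
from h import *
plan(.4823,.263,.18)
E
```

```text
t 20.85 pos [ 0.5907 -0.2933  0.2039] yaw 67.33 tilt [-0.017   0.0085 -0.9998] open 0.362 F [ 0.2  -0.27 -1.47]
tool shift cm [ 47.15 -31.39   3.04] per axis; |d| 0.567
```

Call:
send_rows:
  motion: [0.6,-0.4,0,0,1.6,1.2,-0.8,0,0,1.6,2,-1.3,0,0,1.6,2.6,-1.7,0,0,1.6,2.6,-1.7,0,0,1.6,2.6,-1.7,0,0,1.6,2.6,-1.7,0,0,1.6,2.6,-1.7,0,0,1.6,2.6,-1.7,0,0,1.6,2.6,-1.7,0,0,1.6,2.6,-1.7,0,0,1.6,2.6,-1.7,0,0,1.6]

```text
time: 22.05
eef_pos: [0.518, 0.0472, 0.197]
tcp_rot: [0.833, 0.553, -0.011, -0.019]
contact_force: [-0.2, -0.1, -1.3]
opening: 0.366
```

```bash
python3 - <<'E'
from h import *
plan(.4823,.263,.18)
E
```

```text
t 22.05 pos [0.518  0.0472 0.197 ] yaw 67.18 tilt [-0.0384  0.0193 -0.9991] open 0.366 F [-0.21 -0.11 -1.32]
tool shift cm [ 18.5  -11.57   2.25] per axis; |d| 0.219
```

Call:
send_rows:
  motion: [2.4,-1.5,0.1,0,1.6,2.4,-1.5,0.1,0,1.6,2.4,-1.5,0.1,0,1.6,2.2,-1.4,0.1,0,1.6,2,-1.2,0.1,0,1.6,1.8,-1,0.1,0,1.6,1.5,-0.8,0,0,1.6,1,-0.6,0,0,1.6,0.6,-0.3,0,0,1.6,0.3,-0.2,0,0,1.6,0.1,0,0,0,1.6]

```text
time: 23.15
eef_pos: [0.4711, 0.2566, 0.185]
tcp_rot: [0.829, 0.558, -0.02, -0.024]
contact_force: [0.4, -0.7, -1.5]
opening: 0.366
```

```bash
python3 - <<'E'
from h import *
basepos((-.0202,.0105),(.0007,-.0006,.0776),(.4823,.263))
E
```

```text
t 23.15 base [0.4672 0.2578] baseZ 0.1074 rel tilt [-0.0407  0.007 ] F [ 0.41 -0.7  -1.46] yaw 67.84 open 0.366
need tool shift cm [1.05 1.19] down cm 9.44
```

Call:
send_rows:
  motion: [0.4,0.4,0,0,1.6,0.4,0.4,0,0,1.6,0.2,0.2,0,0,1.6,0,0,0,0,1.6]

```text
time: 23.55
eef_pos: [0.4863, 0.2609, 0.1844]
tcp_rot: [0.83, 0.557, -0.02, -0.024]
contact_force: [0.0, -0.1, -1.1]
opening: 0.362
```

```bash
python3 - <<'E'
from h import *
basepos((-.0202,.0105),(.0007,-.0006,.0776),(.4823,.263))
print(ctrl.get_state()['qpos'].round(4),ctrl.get_state()['dq'].round(3))
E
```

```text
t 23.55 base [0.4825 0.262 ] baseZ 0.1068 rel tilt [-0.0399  0.0067] F [ 0.04 -0.06 -1.11] yaw 67.68 open 0.362
need tool shift cm [ 0.08 -0.06] down cm 9.38
[ 0.293   0.0856  1.8979  0.0362  1.2109 -0.9016] [-0.005  0.004 -0.003 -0.002  0.004  0.001]
```

Call:
send_rows:
  motion: [0,0,0.4,0,1.6,0,0,0.8,0,1.6,0,0,0.8,0,1.6,0,0,0.4,0,1.6,0,0,0,0,1.6]

```text
time: 24.05
eef_pos: [0.4843, 0.2606, 0.1574]
tcp_rot: [0.831, 0.556, -0.021, -0.024]
contact_force: [0.2, 0.8, -1.0]
opening: 0.36
```

```bash
python3 - <<'E'
from h import *
basepos((-.0202,.0105),(.0007,-.0006,.0776),(.4823,.263))
print(ctrl.get_state()['qpos'].round(4),ctrl.get_state()['dq'].round(3))
E
```

```text
t 24.05 base [0.4804 0.2617] baseZ 0.0798 rel tilt [-0.0417  0.0061] F [ 0.21  0.83 -1.04] yaw 67.62 open 0.36
need tool shift cm [0.19 0.12] down cm 6.68
[ 0.2935  0.1124  1.9218  0.0368  1.1622 -0.902 ] [ 0.001  0.004  0.004  0.001 -0.002  0.001]
```

Call:
send_rows:
  motion: [0.1,0.1,0.4,0,1.6,0.1,0.1,0.8,0,1.6,0,0.1,0.8,0,1.6,0,0,0.6,0,1.6,0,0,0.3,0,1.6,0,0,0,0,1.6]

```text
time: 24.65
eef_pos: [0.4859, 0.2619, 0.1252]
tcp_rot: [0.83, 0.556, -0.021, -0.024]
contact_force: [0.1, 0.9, -1.3]
opening: 0.359
```

```bash
python3 - <<'E'
from h import *
basepos((-.0202,.0105),(.0007,-.0006,.0776),(.4823,.263))
p,d=cams.read_camera("side"); cv2.imwrite("pics/s5.png",p[60:240,180:360,::-1].repeat(3,0).repeat(3,1))
W=world("side",d); 
k=(d>0)&(np.hypot(W[...,0]-.4823,W[...,1]-.263)<.047)&(W[...,2]>.055)&(W[...,2]<.09)
q=W[k]
from scipy.optimize import least_squares
f=least_squares(lambda p:np.hypot(q[:,0]-p[0]-p[4]*(q[:,2]-.05),q[:,1]-p[1])-(p[2]-p[3]*(q[:,2]-.06)),[.4823,.263,.03,.3,0],loss='soft_l1',f_scale=.002)
print(len(q),f.x)
E
```

```text
t 24.65 base [0.482 0.263] baseZ 0.0476 rel tilt [-0.0424  0.0059] F [ 0.07  0.92 -1.3 ] yaw 67.64 open 0.359
need tool shift cm [0.01 0.03] down cm 3.46
318 [0.48244242 0.26246474 0.03205678 0.26876396 0.03531343]
```

View pics/s5.png

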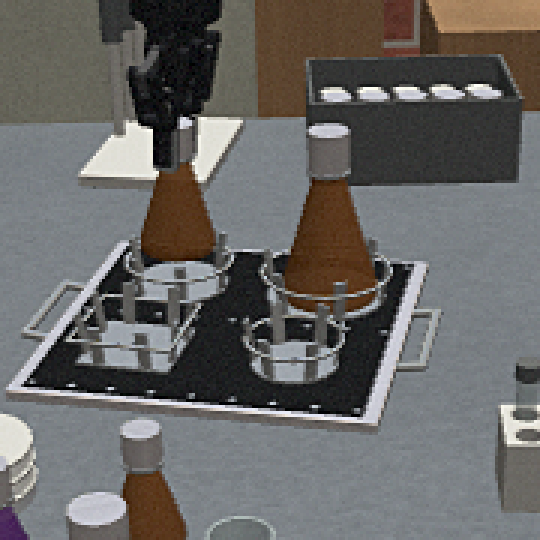

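Call:
send_rows:
  motion: [0,0,0.3,0,1.6,0,0.05,0.5,0,1.6,0,0,0.6,0,1.6,0,0.05,0.5,0,1.6,0,0,0.4,0,1.6,0,0,0.2,0,1.6,0,0,0,0,1.6]

```text
time: 25.4
eef_pos: [0.4859, 0.2621, 0.0989]
tcp_rot: [0.83, 0.556, -0.021, -0.024]
contact_force: [0.7, -0.6, -0.3]
opening: 0.364
```

```bash
python3 - <<'E'
from h import *
basepos((-.0202,.0105),(.0007,-.0006,.0776),(.4823,.263))
E
```

```text
t 25.4 base [0.482  0.2632] baseZ 0.0213 rel tilt [-0.0408  0.0064] F [ 0.73 -0.64 -0.34] yaw 67.64 open 0.364
need tool shift cm [-0.01  0.04] down cm 0.83
```

Lower the grip to let the flask pivot level in the pads on contact.

Call:
send_rows:
  motion: [0,0,0.3,0,1.6,0,0,0.3,0,1.6,0,0,0.2,0,1.6,0,0,0,0,1.6]
  grip_force: 25

```text
time: 25.8
eef_pos: [0.4859, 0.2626, 0.0913]
tcp_rot: [0.83, 0.556, -0.02, -0.024]
contact_force: [-1.1, 0.1, -0.3]
opening: 0.365
```

```bash
python3 - <<'E'
from h import *
basepos((-.0202,.0105),(.0007,-.0006,.0776),(.4823,.263))
E
```

```text
t 25.8 base [0.4822 0.2637] baseZ 0.0137 rel tilt [-0.0394  0.0069] F [-1.1   0.14 -0.34] yaw 67.64 open 0.365
need tool shift cm [-0.06  0.04] down cm 0.07
```

Call:
send_rows:
  motion: [0,0,0.15,0,1.6,0,0,0.15,0,1.6]

```text
time: 26.0
eef_pos: [0.4863, 0.2627, 0.0912]
tcp_rot: [0.83, 0.556, -0.02, -0.024]
contact_force: [-3.5, -1.9, 7.9]
opening: 0.363
```

```bash
python3 - <<'E'
from h import *
basepos((-.0202,.0105),(.0007,-.0006,.0776),(.4823,.263))
E
```

```text
t 26.0 base [0.4824 0.2638] baseZ 0.0136 rel tilt [-0.0402  0.0062] F [-3.47 -1.86  7.9 ] yaw 67.65 open 0.363
need tool shift cm [-0.08  0.02] down cm 0.06
```

Call:
send_rows:
  motion: [0,0,0.1,0,1.6,0,0,0,0,3.2,0,0,0,0,3.4,0,0,0,0,4,0,0,0,0,5,0,0,0,0,6,0,0,0,0,6]

```text
time: 26.7
eef_pos: [0.4869, 0.263, 0.0909]
tcp_rot: [0.83, 0.556, -0.019, -0.023]
contact_force: [-0.1, -0.1, 0.1]
opening: 0.704
```

```bash
python3 - <<'E'
from h import *
plan(.4823,.263,.21)
p,d=cams.read_camera("side"); cv2.imwrite("pics/s6.png",p[60:240,180:360,::-1].repeat(3,0).repeat(3,1))
E
```

```text
t 26.7 pos [0.4869 0.263  0.0909] yaw 67.65 tilt [-0.0583  0.0173 -0.9981] open 0.704 F [-0.1  -0.08  0.09]
tool shift cm [ -0.24  -1.15 -11.86] per axis; |d| 0.119
```

View pics/s6.png

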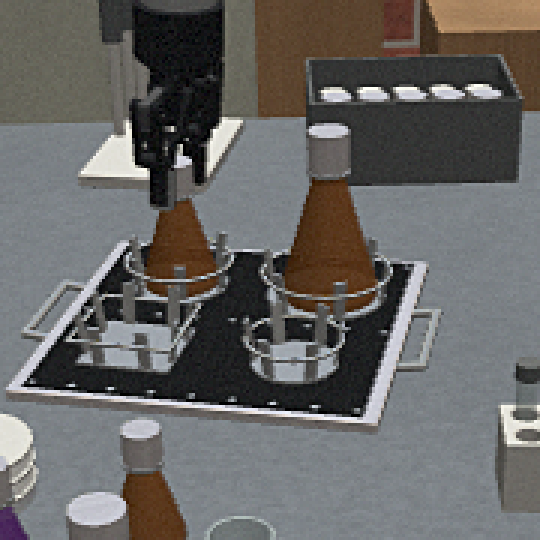

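Call:
send_rows:
  motion: [0,0,-0.5,0,6,0,-0.1,-1,0,6,0,-0.1,-1.5,0,6,0,-0.1,-2,0,6,0,0,-2,0,6,0,0,-2,0,6,0,0,-2,0,6,0,0,-1,0,6,0,0,-0.5,0,6,0,0,0,0,6]

```text
time: 27.75
eef_pos: [0.4926, 0.2625, 0.2307]
tcp_rot: [0.83, 0.557, -0.015, -0.022]
contact_force: [0.4, 0.0, -0.9]
opening: 0.708
```

```bash
python3 - <<'E'
from h import *
plan(.4665,-.273,.2)
E
```

```text
t 27.75 pos [0.4926 0.2625 0.2307] yaw 67.67 tilt [-0.0501  0.0198 -0.9985] open 0.708 F [ 0.42  0.03 -0.9 ]
tool shift cm [-50.52  18.08   2.13] per axis; |d| 0.537
```

Call:
send_rows:
  motion: [-1,0.4,0,0,6,-2,0.7,0,0,6,-2.8,1,0.1,0,6,-2.8,1,0.1,0,6,-2.8,1,0.1,0,6,-2.8,1,0.1,0,6,-2.8,1,0.1,0,6,-2.8,1,0.1,0,6,-2.8,1,0.1,0,6,-2.8,1,0.1,0,6,-2.8,1,0.1,0,6,-2.8,1,0.1,0,6]

```text
time: 28.95
eef_pos: [0.4656, -0.0811, 0.1995]
tcp_rot: [0.828, 0.559, -0.027, -0.03]
contact_force: [0.6, 0.9, -1.0]
opening: 0.702
```

```bash
python3 - <<'E'
from h import *
plan(.4665,-.273,.2)
E
```

```text
t 28.95 pos [ 0.4656 -0.0811  0.1995] yaw 68.0 tilt [-0.078   0.0192 -0.9968] open 0.702 F [ 0.58  0.94 -1.  ]
tool shift cm [-17.76   7.26  -0.43] per axis; |d| 0.192
```

Call:
send_rows:
  motion: [-2.5,1,0,0,6,-2.5,1,0,0,6,-2.5,1,0,0,6,-2.5,1,0,0,6,-2.2,0.9,0,0,6,-1.8,0.8,0,0,6]

```text
time: 29.55
eef_pos: [0.4569, -0.24, 0.1871]
tcp_rot: [0.829, 0.557, -0.031, -0.037]
contact_force: [-0.1, 0.2, -0.2]
opening: 0.702
```

```bash
python3 - <<'E'
from h import *
plan(.4665,-.273,.2)
print(ctrl.get_state()['qpos'].round(4),ctrl.get_state()['dq'].round(3))
E
```

```text
t 29.55 pos [ 0.4569 -0.24    0.1871] yaw 67.77 tilt [-0.0931  0.0272 -0.9953] open 0.702 F [-0.14  0.18 -0.19]
tool shift cm [-2.7   2.   -1.46] per axis; |d| 0.037
[-0.6629  0.0313  1.951  -0.0378  1.2498 -1.8317] [-0.317  0.229 -0.192 -0.028 -0.019 -0.299]
```

Call:
send_rows:
  motion: [-1.2,0.4,0,0,6,-0.8,0.3,0,0,6,-0.4,0.2,0,0,6,-0.2,0,0,0,6,0,0,0,0,6]

```text
time: 30.05
eef_pos: [0.4521, -0.2694, 0.1826]
tcp_rot: [0.83, 0.555, -0.032, -0.041]
contact_force: [0.5, -0.3, 0.6]
opening: 0.701
```

```bash
python3 - <<'E'
from h import *
plan(.4665,-.273,.2)
print(ctrl.get_state()['qpos'].round(4),ctrl.get_state()['dq'].round(3))
E
```

```text
t 30.05 pos [ 0.4521 -0.2694  0.1826] yaw 67.6 tilt [-0.0991  0.0326 -0.9945] open 0.701 F [ 0.46 -0.3   0.59]
tool shift cm [ 0.2   1.28 -1.89] per axis; |d| 0.023
[-0.7111  0.063   1.9271 -0.0421  1.2484 -1.8753] [ 0.008 -0.002  0.004  0.005  0.002  0.002]
```

Call:
send_rows:
  motion: [0,0,-1,0,6,0,0,-2,0,6,0,3,0,0,6,0,3,0,0,6,0,3,0,0,6]

```text
time: 30.55
eef_pos: [0.54, -0.3016, 0.2092]
tcp_rot: [0.829, 0.557, -0.031, -0.039]
contact_force: [0.3, -0.0, 0.7]
opening: 0.704
```

Call:
send_rows:
  motion: [0,0,0,0,6,0,0,0,0,6]

```text
time: 30.75
eef_pos: [0.5428, -0.3014, 0.2101]
tcp_rot: [0.828, 0.558, -0.031, -0.039]
contact_force: [-0.8, -0.4, -0.3]
opening: 0.708
```

Call:
send_rows:
  motion: [0,-3,0,0,6,0,-3,0,0,6,0,-3,0,0,6]

```text
time: 31.05
eef_pos: [0.458, -0.2658, 0.2192]
tcp_rot: [0.828, 0.559, -0.031, -0.039]
contact_force: [0.4, -0.6, 0.7]
opening: 0.703
```

```bash
python3 - <<'E'
from h import *
plan(.4665,-.273,.2)
E
```

```text
t 31.05 pos [ 0.458  -0.2658  0.2192] yaw 68.1 tilt [-0.0957  0.0299 -0.995 ] open 0.703 F [ 0.43 -0.63  0.72]
tool shift cm [-0.33  1.24  1.81] per axis; |d| 0.022
```

Call:
send_rows:
  motion: [0,0,-2,0,6,0,0,-3,0,6,0,0,-3,0,6,0,0,-3,0,6,0,0,-1.5,0,6,0,0,0,0,6]

```text
time: 31.65
eef_pos: [0.4605, -0.2619, 0.3473]
tcp_rot: [0.827, 0.559, -0.033, -0.043]
contact_force: [0.2, -0.1, -0.5]
opening: 0.7
```

```bash
python3 - <<'E'
from h import *
plan(.4665,-.273,.2)
E
```

```text
t 31.65 pos [ 0.4605 -0.2619  0.3473] yaw 68.13 tilt [-0.1016  0.0343 -0.9942] open 0.7 F [ 0.19 -0.12 -0.5 ]
tool shift cm [-0.72  2.55 14.55] per axis; |d| 0.148
```

Call:
send_rows:
  motion: [4.2,1,0,0,6,4.2,1,0,0,6,4.2,1,0,0,6,4.2,1,0,0,6,4.2,0,0,0,6,4.2,0,0,0,6,0,0,0,0,6,0,0,0,0,6]

```text
time: 32.45
eef_pos: [0.5894, -0.0338, 0.3273]
tcp_rot: [0.828, 0.557, -0.039, -0.05]
contact_force: [-0.5, -0.4, 1.0]
opening: 0.702
```

```bash
python3 - <<'E'
from h import *
plan(.4665,-.273,.2)
E
```

```text
t 32.45 pos [ 0.5894 -0.0338  0.3273] yaw 67.91 tilt [-0.1198  0.039  -0.992 ] open 0.702 F [-0.51 -0.43  0.99]
tool shift cm [-26.67  -0.74  13.16] per axis; |d| 0.297
```

Call:
send_rows:
  motion: [0,0,4,0,6,0,0,4,0,6,0,0,4,0,6,0,0,0,0,6,0,0,0,0,6]

```text
time: 32.95
eef_pos: [0.5717, -0.0339, 0.2038]
tcp_rot: [0.829, 0.555, -0.04, -0.05]
contact_force: [0.3, -0.2, 0.2]
opening: 0.701
```

```bash
python3 - <<'E'
from h import *
plan(.59,-.034,.32)
E
```

```text
t 32.95 pos [ 0.5717 -0.0339  0.2038] yaw 67.61 tilt [-0.121   0.0383 -0.9919] open 0.701 F [ 0.26 -0.2   0.23]
tool shift cm [  0.56   0.21 -11.75] per axis; |d| 0.118
```

Call:
send_rows:
  motion: [0,0,-4,0,6,0,0,-4,0,6,0,0,-4,0,6,0,0,0,0,6,0,0,0,0,6]

```text
time: 33.45
eef_pos: [0.5876, -0.0428, 0.3369]
tcp_rot: [0.831, 0.553, -0.036, -0.046]
contact_force: [-0.5, -0.1, -0.5]
opening: 0.7
```

```bash
python3 - <<'E'
from h import *
plan(.59,-.034,.32)
E
```

```text
t 33.45 pos [ 0.5876 -0.0428  0.3369] yaw 67.31 tilt [-0.1109  0.0356 -0.9932] open 0.7 F [-0.53 -0.12 -0.47]
tool shift cm [0.92 0.08 1.68] per axis; |d| 0.019
```

Call:
send_rows:
  motion: [0,0,4,0,6,0,0,5,0,6,0,0,4,0,6,0,0,0,0,6,0,0,-5,0,6,0,0,-5,0,6,0,0,-5,0,6,0,0,0,0,6,0,0,4,0,6,0,0,5,0,6,0,0,4,0,6,0,0,0,0,6]

```text
time: 34.65
eef_pos: [0.5834, -0.0445, 0.2519]
tcp_rot: [0.833, 0.552, -0.024, -0.031]
contact_force: [-0.7, -0.7, -0.7]
opening: 0.7
```

Call:
send_rows:
  motion: [0,0,-5,0,6,0,0,-5,0,6,0,0,-5,0,6,0,0,0,0,6]

```text
time: 35.05
eef_pos: [0.5945, -0.049, 0.4131]
tcp_rot: [0.833, 0.552, -0.022, -0.03]
contact_force: [-0.2, -0.6, 1.6]
opening: 0.702
```

```bash
python3 - <<'E'
from h import *
plan(.59,-.034,.32)
E
```

```text
t 35.05 pos [ 0.5945 -0.049   0.4131] yaw 67.02 tilt [-0.0698  0.0246 -0.9973] open 0.702 F [-0.2  -0.6   1.57]
tool shift cm [ 1.24 -0.31  9.35] per axis; |d| 0.094
```

Call:
send_rows:
  motion: [0,0,5,0,6,0,0,5,0,6,0,0,5,0,6,0,0,0,0,6,0,0,-5,0,6,0,0,-5,0,6,0,0,-5,0,6,0,0,0,0,6,0,0,5,0,6,0,0,5,0,6,0,0,5,0,6,0,0,0,0,6]

```text
time: 36.25
eef_pos: [0.6011, -0.0509, 0.3194]
tcp_rot: [0.834, 0.552, 0.005, 0.001]
contact_force: [0.2, -0.2, -2.3]
opening: 0.709
```

```bash
python3 - <<'E'
from h import *
plan(.59,-.034,.32)
E
```

```text
t 36.25 pos [ 0.6011 -0.0509  0.3194] yaw 66.96 tilt [ 0.0083  0.0039 -1.    ] open 0.709 F [ 0.23 -0.17 -2.33]
tool shift cm [ 1.12 -1.69 -0.06] per axis; |d| 0.02
```

```bash
python3 - <<'E'
from h import *
plan(.4665,-.273,.18)
E
```

```text
t 36.25 pos [ 0.6011 -0.0509  0.3194] yaw 66.96 tilt [ 0.0083  0.0039 -1.    ] open 0.709 F [ 0.23 -0.17 -2.33]
tool shift cm [-25.8   -3.78  13.74] per axis; |d| 0.295
```

Call:
send_rows:
  motion: [-0.7,-0.1,0.3,0,6,-1.4,-0.2,0.7,0,6,-2,-0.3,1,0,6,-2,-0.3,1,0,6,-2,-0.3,1,0,6,-2,-0.3,1,0,6,-2,-0.3,1,0,6,-2,-0.3,1,0,6,-2,-0.3,1,0,6,-2,-0.3,1,0,6,-2,-0.3,1,0,6,-2,-0.3,1,0,6]

```text
time: 37.45
eef_pos: [0.5002, -0.2676, 0.2596]
tcp_rot: [0.833, 0.551, 0.024, 0.038]
contact_force: [0.3, -0.7, -0.7]
opening: 0.699
```

```bash
python3 - <<'E'
from h import *
plan(.4665,-.273,.18)
E
```

```text
t 37.45 pos [ 0.5002 -0.2676  0.2596] yaw 66.95 tilt [ 0.081  -0.0369 -0.996 ] open 0.699 F [ 0.29 -0.73 -0.67]
tool shift cm [-1.8  -3.58  7.67] per axis; |d| 0.087
```

Call:
send_rows:
  motion: [-0.5,-0.5,0,0,6,-0.2,-0.2,0,0,6,0,0,0,0,6,0,0,0,0,6]

```text
time: 37.85
eef_pos: [0.4914, -0.2765, 0.2685]
tcp_rot: [0.834, 0.549, 0.025, 0.044]
contact_force: [0.3, 0.5, 0.5]
opening: 0.701
```

```bash
python3 - <<'E'
from h import *
plan(.4665,-.273,.18); print(ctrl.get_state()['qpos'])
E
```

```text
t 37.85 pos [ 0.4914 -0.2765  0.2685] yaw 66.66 tilt [ 0.0911 -0.0462 -0.9948] open 0.701 F [0.28 0.49 0.54]
tool shift cm [-0.61 -3.32  8.56] per axis; |d| 0.092
[-0.70303469 -0.0435896   1.87302336  0.02530834  1.21268801 -1.87455572]
```

Call:
send_rows:
  motion: [2,-0.4,0,0,6,4,-1,0,0,6,4,-1,0,0,6,4,-1,0,0,6,4,-1,0,0,6,4,-1,0,0,6,4,-1,0,0,6,2,-0.5,0,0,6,0,0,0,0,6]

```text
time: 38.75
eef_pos: [0.5439, 0.0236, 0.2666]
tcp_rot: [0.832, 0.552, 0.03, 0.049]
contact_force: [-1.0, -0.6, 0.2]
opening: 0.706
```

```bash
python3 - <<'E'
from h import *
plan(.4665,-.273,.18); print(ctrl.get_state()['qpos'])
E
```

```text
t 38.75 pos [0.5439 0.0236 0.2666] yaw 67.1 tilt [ 0.1037 -0.0482 -0.9934] open 0.706 F [-1.   -0.63  0.24]
tool shift cm [-30.3    3.38   9.23] per axis; |d| 0.319
[-0.1268386  -0.08705934  1.91831227 -0.03720266  1.20129199 -1.28657747]
```

Call:
send_rows:
  motion: [-0.7,0.1,0,0,6,-1.4,0.2,0,0,6,-1.5,0.2,0,0,6,-1.5,0.2,0,0,6,-1.5,0.2,0,0,6,-1.5,0.2,0,0,6,-1.5,0.2,0,0,6,-1.5,0.2,0,0,6,-1.4,0.2,0,0,6,-0.7,0.1,0,0,6,-0.3,0,0,0,6,0,0,0,0,6]

```text
time: 39.95
eef_pos: [0.5033, -0.1259, 0.2734]
tcp_rot: [0.835, 0.548, 0.029, 0.053]
contact_force: [-0.5, -0.2, 0.5]
opening: 0.704
```

```bash
python3 - <<'E'
from h import *
plan(.4665,-.273,.18); print(ctrl.get_state()['qpos'])
E
```

```text
t 39.95 pos [ 0.5033 -0.1259  0.2734] yaw 66.51 tilt [ 0.1064 -0.0558 -0.9928] open 0.704 F [-0.48 -0.25  0.48]
tool shift cm [-14.88   1.34   9.7 ] per axis; |d| 0.178
[-0.43815685 -0.16294734  1.97459034 -0.0057722   1.2096324  -1.59782862]
```

Call:
send_rows:
  motion: [0,0,5,0,6,0,0,3.5,0,6,0,0,0,0,6,0,0,0,0,6]

```text
time: 40.35
eef_pos: [0.5146, -0.1308, 0.1906]
tcp_rot: [0.834, 0.548, 0.031, 0.055]
contact_force: [-0.5, -0.3, -0.1]
opening: 0.701
```

```bash
python3 - <<'E'
from h import *
plan(.4665,-.273,.18); print(ctrl.get_state()['qpos'])
E
```

```text
t 40.35 pos [ 0.5146 -0.1308  0.1906] yaw 66.56 tilt [ 0.1127 -0.0579 -0.9919] open 0.701 F [-0.49 -0.34 -0.06]
tool shift cm [-14.95   1.08   1.34] per axis; |d| 0.15
[-0.43786042 -0.06347416  2.03921062 -0.00546688  1.03892402 -1.59756489]
```

Call:
send_rows:
  motion: [0,0,-0.7,0,6,0,0,-1.5,0,6,0,0,-1.5,0,6,0,0,-1.5,0,6,0,0,-1.5,0,6,0,0,-1.5,0,6,0,0,-1,0,6,0,0,-0.5,0,6,0,0,-0.2,0,6,0,0,0,0,6]

```text
time: 41.35
eef_pos: [0.5072, -0.1243, 0.3159]
tcp_rot: [0.832, 0.549, 0.04, 0.068]
contact_force: [-0.1, -0.1, -0.1]
opening: 0.707
```

```bash
python3 - <<'E'
from h import *
plan(.4665,-.273,.18); print(ctrl.get_state()['qpos'])
E
```

```text
t 41.35 pos [ 0.5072 -0.1243  0.3159] yaw 66.77 tilt [ 0.1405 -0.0698 -0.9876] open 0.707 F [-0.1  -0.14 -0.11]
tool shift cm [-15.14  -0.05  13.89] per axis; |d| 0.205
[-0.43267134 -0.20067358  1.93280451 -0.00472093  1.2519823  -1.59754212]
```

Call:
send_rows:
  motion: [0,0,0.7,0,6,0,0,1.5,0,6,0,0,1.5,0,6,0,0,1.5,0,6,0,0,1.5,0,6,0,0,1.5,0,6,0,0,1,0,6,0,0,0.5,0,6,0,0,0.2,0,6,0,0,0,0,6]

```text
time: 42.35
eef_pos: [0.5161, -0.1294, 0.1973]
tcp_rot: [0.833, 0.549, 0.034, 0.059]
contact_force: [0.9, 0.0, 0.1]
opening: 0.708
```

```bash
python3 - <<'E'
from h import *
plan(.4665,-.273,.18); print(ctrl.get_state()['qpos'])
E
```

```text
t 42.35 pos [ 0.5161 -0.1294  0.1973] yaw 66.74 tilt [ 0.1207 -0.0608 -0.9908] open 0.708 F [0.89 0.04 0.14]
tool shift cm [-15.13   0.86   1.99] per axis; |d| 0.153
[-0.43441555 -0.07289453  2.03578325 -0.00503437  1.04317877 -1.59749363]
```

Call:
send_rows:
  motion: [0,0,-5,0,6,0,0,-5,0,6,0,0,-5,0,6,0,0,0,0,6]

```text
time: 42.75
eef_pos: [0.4972, -0.1199, 0.3506]
tcp_rot: [0.833, 0.549, 0.034, 0.058]
contact_force: [-0.4, -1.0, 0.7]
opening: 0.704
```

Call:
send_rows:
  motion: [0,0,0.8,0,6,0,0,1.5,0,6,0,0,1.5,0,6,0,0,1.5,0,6,0,0,1.5,0,6,0,0,1.5,0,6,0,0,1.5,0,6,0,0,1.5,0,6,0,0,1,0,6,0,0,0.5,0,6]

```text
time: 43.75
eef_pos: [0.5056, -0.1247, 0.1974]
tcp_rot: [0.834, 0.549, 0.027, 0.048]
contact_force: [-0.9, 0.8, -0.7]
opening: 0.704
```

```bash
python3 - <<'E'
from h import *
plan(.4665,-.273,.18); print(ctrl.get_state()['qpos'])
E
```

```text
t 43.75 pos [ 0.5056 -0.1247  0.1974] yaw 66.72 tilt [ 0.098  -0.0502 -0.9939] open 0.704 F [-0.93  0.82 -0.68]
tool shift cm [-15.15   2.06   2.09] per axis; |d| 0.154
[-0.4347811  -0.08623853  2.04655058 -0.00483587  1.07105839 -1.59756134]
```

Call:
send_rows:
  motion: [0,0,-5,0,6,0,0,-5,0,6,0,0,-5,0,6,0,0,0,0,6,0,0,2.4,0,6,0,0,2.4,0,6,0,0,2.4,0,6,0,0,2.4,0,6,0,0,2.4,0,6,0,0,1.2,0,6,0,0,0,0,6]

```text
time: 44.85
eef_pos: [0.5012, -0.1227, 0.2068]
tcp_rot: [0.834, 0.549, 0.025, 0.044]
contact_force: [0.1, 0.3, -0.0]
opening: 0.699
```

```bash
python3 - <<'E'
from h import *
plan(.4665,-.273,.18)
E
```

```text
t 44.85 pos [ 0.5012 -0.1227  0.2068] yaw 66.72 tilt [ 0.0899 -0.0464 -0.9949] open 0.699 F [ 0.13  0.31 -0.02]
tool shift cm [-15.16   2.46   3.05] per axis; |d| 0.157
```

Call:
send_rows:
  motion: [0,0,-5,0,6,0,0,-5,0,6,0,0,-5,0,6,0,0,0,0,6]

```text
time: 45.25
eef_pos: [0.4868, -0.1153, 0.3606]
tcp_rot: [0.834, 0.549, 0.024, 0.043]
contact_force: [0.7, -0.4, 1.2]
opening: 0.704
```

Call:
send_rows:
  motion: [0,0,1,0,6,0,0,1,0,6,0,0,1,0,6,0,0,1,0,6,0,0,1,0,6,0,0,1,0,6,0,0,1,0,6,0,0,1,0,6,0,0,1,0,6,0,0,1,0,6,0,0,1,0,6,0,0,1,0,6]

```text
time: 46.45
eef_pos: [0.4967, -0.1205, 0.2276]
tcp_rot: [0.834, 0.549, 0.023, 0.041]
contact_force: [0.2, 0.2, 1.1]
opening: 0.702
```

```bash
python3 - <<'E'
from h import *
plan(.4665,-.273,.18)
E
```

```text
t 46.45 pos [ 0.4967 -0.1205  0.2276] yaw 66.71 tilt [ 0.0832 -0.0432 -0.9956] open 0.702 F [0.16 0.15 1.14]
tool shift cm [-15.17   2.79   5.15] per axis; |d| 0.163
```

Call:
send_rows:
  motion: [0,0,-5,0,6,0,0,-5,0,6,0,0,-3,0,6,0,0,0,0,6]

```text
time: 46.85
eef_pos: [0.4834, -0.1139, 0.3524]
tcp_rot: [0.835, 0.549, 0.019, 0.035]
contact_force: [0.4, -0.2, 0.7]
opening: 0.698
```

Call:
send_rows:
  motion: [0,0,0.8,0,6,0,0,1.5,0,6,0,0,1.5,0,6,0,0,1.5,0,6,0,0,1.5,0,6,0,0,1.5,0,6,0,0,1.5,0,6,0,0,1.5,0,6,0,0,1,0,6,0,0,0.5,0,6]

```text
time: 47.85
eef_pos: [0.4813, -0.1138, 0.1899]
tcp_rot: [0.835, 0.55, 0.009, 0.019]
contact_force: [0.1, 0.5, -1.0]
opening: 0.706
```

```bash
python3 - <<'E'
from h import *
plan(.4665,-.273,.18)
E
```

```text
t 47.85 pos [ 0.4813 -0.1138  0.1899] yaw 66.69 tilt [ 0.0368 -0.0217 -0.9991] open 0.706 F [ 0.13  0.55 -0.97]
tool shift cm [-15.2    4.89   1.28] per axis; |d| 0.16
```

Call:
send_rows:
  motion: [-1.2,0.4,0,0,6,-2.4,0.8,0,0,6,-2.5,0.8,0,0,6,-2.5,0.8,0,0,6,-2.2,0.8,0,0,6,-1.8,0.6,0,0,6,-1.2,0.4,0,0,6,-0.7,0.2,0,0,6,-0.3,0,0,0,6,0,0,0,0,6]

```text
time: 48.85
eef_pos: [0.4653, -0.2804, 0.193]
tcp_rot: [0.835, 0.55, 0.009, 0.021]
contact_force: [-0.0, 0.9, -0.0]
opening: 0.705
```

```bash
python3 - <<'E'
from h import *
plan(.4665,-.273,.15)
p,d,Q=wworld()
k=(d>0)&(np.hypot(Q[...,0]-.4665,Q[...,1]+.273)<.03)&(Q[...,2]>.119)&(Q[...,2]<.135)
q=Q[k]; print(len(q),(q.min(0)+q.max(0))/2,np.ptp(q,axis=0))
E
```

```text
t 48.85 pos [ 0.4653 -0.2804  0.193 ] yaw 66.74 tilt [ 0.038  -0.0257 -0.9989] open 0.705 F [-0.04  0.93 -0.02]
tool shift cm [ 0.76 -0.38  4.28] per axis; |d| 0.044
1931 [ 0.46580489 -0.27173388  0.12462677] [0.03382702 0.03281108 0.01115084]
```

Call:
send_rows:
  motion: [0.4,-0.3,0.5,0,6,0.3,-0.3,1,0,6,0,-0.2,1.5,0,6,0,0,1.5,0,6,0,-0.1,1.5,0,6,0,0,1.2,0,6,0,0,0.8,0,6,0,0,0.4,0,6,0,0,0,0,6]

```text
time: 49.8
eef_pos: [0.4622, -0.2641, 0.1006]
tcp_rot: [0.833, 0.553, 0.009, 0.019]
contact_force: [0.8, -0.1, -0.3]
opening: 0.705
```

```bash
python3 - <<'E'
from h import *
plan(.4665,-.2728,.089)
E
```

```text
t 49.8 pos [ 0.4622 -0.2641  0.1006] yaw 67.19 tilt [ 0.0354 -0.0216 -0.9991] open 0.705 F [ 0.78 -0.12 -0.34]
tool shift cm [-0.62  0.69  1.2 ] per axis; |d| 0.015
```

Call:
send_rows:
  motion: [-0.3,0.3,0.3,0,6,-0.15,0.25,0.4,0,6,0,0,0.3,0,6,0,0,0.1,0,6,0,0,0,0,6]

```text
time: 50.3
eef_pos: [0.4676, -0.2727, 0.0912]
tcp_rot: [0.833, 0.553, 0.009, 0.021]
contact_force: [-0.0, 0.9, 0.4]
opening: 0.703
```

```bash
python3 - <<'E'
from h import *
plan(.4665,-.2728,.089)
E
```

```text
t 50.3 pos [ 0.4676 -0.2727  0.0912] yaw 67.17 tilt [ 0.0387 -0.0247 -0.9989] open 0.703 F [-0.01  0.92  0.36]
tool shift cm [-0.05 -0.11  0.21] per axis; |d| 0.002
```

Call:
send_rows:
  motion: [0,0,0,0,3.8,0,0,0,0,2.5,0,0,0,0,1.8,0,0,0,0,1.8,0,0,0,0,1.8,0,0,0,0,1.8,0,0,0,0,1.8]
  grip_force: 50

```text
time: 51.0
eef_pos: [0.468, -0.2724, 0.0918]
tcp_rot: [0.833, 0.553, 0.01, 0.021]
contact_force: [-0.4, 1.0, -0.6]
opening: 0.388
```

```bash
python3 - <<'E'
from h import *
plan(.452,.14,.2)
E
```

```text
t 51.0 pos [ 0.468  -0.2724  0.0918] yaw 67.13 tilt [ 0.0402 -0.0243 -0.9989] open 0.388 F [-0.37  1.01 -0.59]
tool shift cm [ 37.3  -16.98 -11.87] per axis; |d| 0.427
```

Call:
send_rows:
  motion: [0,0,-0.5,0,1.8,0,0,-1,0,1.8,0,0,-2,0,1.8,0,0,-2.5,0,1.8,0,0,-2.5,0,1.8,0,0,-2,0,1.8,0,0,-1,0,1.8,0,0,-0.3,0,1.8,0,0,0,0,1.8]

```text
time: 51.9
eef_pos: [0.4601, -0.2672, 0.2131]
tcp_rot: [0.833, 0.553, 0.008, 0.017]
contact_force: [0.6, -0.5, -2.3]
opening: 0.38
```

```bash
python3 - <<'E'
from h import *
plan(.452,.14,.2)
basepos((.0402,-.0243),(.0015,.0003,.0918),(.452,.14))
E
```

```text
t 51.9 pos [ 0.4601 -0.2672  0.2131] yaw 67.17 tilt [ 0.0325 -0.0192 -0.9993] open 0.38 F [ 0.57 -0.46 -2.32]
tool shift cm [ 37.22 -16.58   0.5 ] per axis; |d| 0.408
t 51.9 base [ 0.4579 -0.2671] baseZ 0.1213 rel tilt [-0.0077  0.0051] F [ 0.57 -0.46 -2.32] yaw 67.17 open 0.38
need tool shift cm [ 37.29 -16.32] down cm 10.83
```

Call:
send_rows:
  motion: [0.6,-0.3,0,0,1.8,1.2,-0.5,0,0,1.8,2,-0.9,0,0,1.8,2.5,-1.1,0,0,1.8,2.5,-1.1,0,0,1.8,2.5,-1.1,0,0,1.8,2.5,-1.1,0,0,1.8,2.5,-1.1,0,0,1.8,2.5,-1.1,0,0,1.8,2.5,-1.1,0,0,1.8,2.5,-1.1,0,0,1.8,2.5,-1.1,0,0,1.8]

```text
time: 53.1
eef_pos: [0.4452, 0.0406, 0.1948]
tcp_rot: [0.834, 0.552, 0.003, 0.005]
contact_force: [0.7, -0.1, -2.4]
opening: 0.386
```

```bash
python3 - <<'E'
from h import *
basepos((.0402,-.0243),(.0015,.0003,.0918),(.452,.14))
E
```

```text
t 53.1 base [0.4409 0.0421] baseZ 0.103 rel tilt [-0.0305  0.0197] F [ 0.68 -0.1  -2.44] yaw 66.98 open 0.386
need tool shift cm [ 9.45 -2.81] down cm 9.0
```

```bash
cat >> h.py <<'E'
def mk(tilt,yaw):
    z=np.array([tilt[0],tilt[1],-np.sqrt(1-tilt[0]**2-tilt[1]**2)]); a=np.radians(yaw)
    x=np.array([np.cos(a),np.sin(a),0]); x[2]=-(x[0]*z[0]+x[1]*z[1])/z[2]; x/=np.linalg.norm(x)
    return np.stack([x,np.cross(z,x),z],1)
def obj(tilt,yaw,off,clamp,oyaw=None,cyaw=None):
    s=ctrl.get_state(); M=R.from_quat(s['tcp_rot']).as_matrix(); G=mk(tilt,yaw)
    D=M@G.T
    b=s['eef_pos']-D@np.array(off); up=D[:,2]
    e=np.array([clamp[0]-b[0],clamp[1]-b[1],0])
    dy=np.degrees(np.arctan2(D[1,0],D[0,0]))
    print("t",round(s['time'],2),"base",b.round(4),"lean",up[:2].round(4),"yawchg",dy.round(2),"F",s['contact_force'].round(2),"tilt",M[:,2].round(4))
    print("need shift",(e@M*100).round(2)[:2],"down",((b[2]-.013)*100).round(2))
E
python3 - <<'E'
from h import *
obj((.0402,-.0243),67.13,(.0015,.0003,.0918),(.452,.14))
E
```

```text
t 53.1 base [0.4409 0.0421 0.1031] lean [ 0.0304 -0.0198] yawchg -0.14 F [ 0.68 -0.1  -2.44] tilt [ 0.0097 -0.0046 -0.9999]
need shift [ 9.44 -2.81] down 9.01
```

Call:
send_rows:
  motion: [2.2,-0.6,0,0,1.8,1.8,-0.5,0,0,1.8,1.4,-0.4,0,0,1.8,1.1,-0.3,0,0,1.8,0.8,-0.2,0,0,1.8,0.5,0,0,0,1.8,0.2,0,0,0,1.8,0,0,0,0,1.8]

```text
time: 53.9
eef_pos: [0.4506, 0.1325, 0.1879]
tcp_rot: [0.832, 0.555, -0.002, 0.0]
contact_force: [-0.0, -0.6, -2.4]
opening: 0.385
```

```bash
python3 - <<'E'
from h import *
obj((.0402,-.0243),67.13,(.0015,.0003,.0918),(.452,.14))
E
```

```text
t 53.9 base [0.4451 0.1341 0.0963] lean [ 0.0435 -0.0209] yawchg 0.31 F [-0.   -0.6  -2.38] tilt [-0.0032 -0.0032 -1.    ]
need shift [0.8  0.41] down 8.33
```

Call:
send_rows:
  motion: [0.3,0.2,0,0.08,1.8,0.2,0.1,0,0.12,1.8,0,0,0,0.12,1.8,0,0,0,0.12,1.8,0,0,0,0.08,1.8,0,0,0,0.03,1.8,0,0,0,0,1.8]

```text
time: 54.6
eef_pos: [0.4565, 0.1318, 0.1881]
tcp_rot: [0.956, 0.294, -0.002, 0.002]
contact_force: [-0.0, 0.6, -2.1]
opening: 0.387
```

```bash
python3 - <<'E'
from h import *
obj((.0402,-.0243),67.13,(.0015,.0003,.0918),(.452,.14))
E
```

```text
t 54.6 base [0.453  0.1357 0.0964] lean [ 0.0236 -0.0372] yawchg -32.91 F [-0.03  0.63 -2.07] tilt [-0.0031 -0.0051 -1.    ]
need shift [ 0.16 -0.41] down 8.34
```

Call:
send_rows:
  motion: [0.1,-0.2,0.4,0,1.8,0.05,-0.1,0.8,0,1.8,0,0,1,0,1.8,0,0,0.8,0,1.8,0,0,0.5,0,1.8,0,0,0.2,0,1.8,0,0,0,0,1.8]

```text
time: 55.3
eef_pos: [0.4551, 0.1342, 0.1464]
tcp_rot: [0.956, 0.294, -0.004, 0.002]
contact_force: [0.1, 0.6, -2.6]
opening: 0.386
```

```bash
python3 - <<'E'
from h import *
obj((.0402,-.0243),67.13,(.0015,.0003,.0918),(.452,.14))
p,d=cams.read_camera("side"); cv2.imwrite("pics/s7.png",p[60:240,180:360,::-1].repeat(3,0).repeat(3,1))
W=world("side",d)
k=(d>0)&(np.hypot(W[...,0]-.452,W[...,1]-.14)<.05)&(W[...,2]>.07)&(W[...,2]<.12)
q=W[k]; print(len(q),cv2.minAreaRect(q[:,:2].astype(np.float32)))
E
```

```text
t 55.3 base [0.4513 0.1382 0.0547] lean [ 0.0265 -0.0366] yawchg -32.88 F [ 0.15  0.59 -2.61] tilt [-0.0059 -0.0056 -1.    ]
need shift [ 0.17 -0.11] down 4.17
566 ((0.4622111916542053, 0.11719658970832825), (0.0788678526878357, 0.042814791202545166), 29.12784194946289)
```

View pics/s7.png

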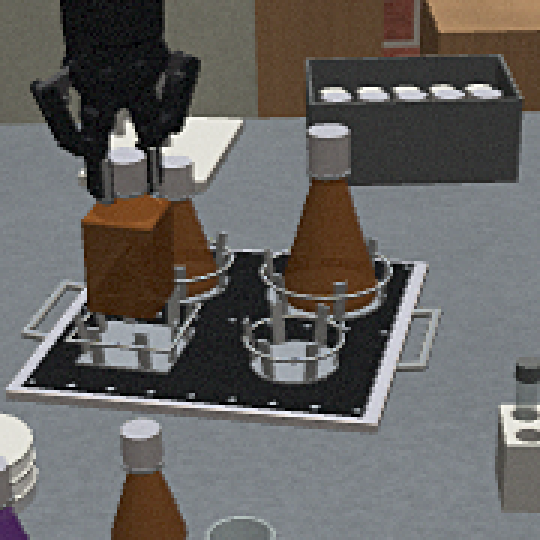

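```bash
python3 - <<'E'
from h import *
p,d=cams.read_camera("side"); W=world("side",d)
k=(d>0)&(np.hypot(W[...,0]-.452,W[...,1]-.14)<.05)&(W[...,2]>.075)&(W[...,2]<.12)
q=W[k]
import random
best=None
rng=np.random.default_rng(0)
for it in range(3000):
    a=q[rng.choice(len(q),3,False)]; n=np.cross(a[1]-a[0],a[2]-a[0]); L=np.linalg.norm(n)
    if L<1e-6: continue
    n/=L; inl=abs((q-a[0])@n)<.0015
    if best is None or inl.sum()>best.sum(): best=inl
f=q[best]; c=f.mean(0); n=np.linalg.svd(f-c)[2][2]; n*=-np.sign(n[1])
print(len(q),len(f),"normal",n,"yaw of normal",np.degrees(np.arctan2(n[1],n[0])),"face dist from (.452,.14)",(c-np.array([.452,.14,c[2]]))@n, "x range",f[:,0].min(),f[:,0].max())
E
```

```text
507 234 normal [-0.23384335 -0.97209759 -0.01853557] yaw of normal -103.52581975815598 face dist from (.452,.14) 0.032851080173203706 x range 0.4184758188391926 0.47355256939515217
```

Call:
send_rows:
  motion: [0.1,-0.1,0.3,0.01,1.8,0.05,0,0.6,0,1.8,0,0,0.7,0,1.8,0,0,0.6,0,1.8,0,0,0.4,0,1.8,0,0,0.2,0,1.8,0,0,0,0,1.8]

```text
time: 56.1
eef_pos: [0.4567, 0.136, 0.1173]
tcp_rot: [0.957, 0.289, -0.002, 0.002]
contact_force: [-0.1, 0.3, -1.5]
opening: 0.383
```

```bash
python3 - <<'E'
from h import *
obj((.0402,-.0243),67.13,(.0015,.0003,.0918),(.452,.14))
E
```

```text
t 56.1 base [0.4531 0.14   0.0256] lean [ 0.0233 -0.0371] yawchg -33.49 F [-0.15  0.34 -1.53] tilt [-0.0032 -0.0054 -1.    ]
need shift [-0.09 -0.06] down 1.26
```

Call:
send_rows:
  motion: [-0.05,0,0.3,0,1.8,0,0,0.4,0,1.8,0,0,0.2,0,1.8,0,0,0.1,0,1.8,0,0,0,0,1.8]
  grip_force: 28

```text
time: 56.6
eef_pos: [0.4566, 0.1357, 0.1068]
tcp_rot: [0.957, 0.289, -0.002, 0.002]
contact_force: [0.3, -0.3, -3.1]
opening: 0.387
```

```bash
python3 - <<'E'
from h import *
obj((.0402,-.0243),67.13,(.0015,.0003,.0918),(.452,.14))
E
```

```text
t 56.6 base [0.4531 0.1396 0.0152] lean [ 0.0223 -0.0371] yawchg -33.49 F [ 0.29 -0.26 -3.07] tilt [-0.0022 -0.0053 -1.    ]
need shift [-0.07 -0.09] down 0.22
```

Call:
send_rows:
  motion: [0,0,0.2,0,1.8,0,0,0.2,0,1.8]

```text
time: 56.8
eef_pos: [0.4573, 0.136, 0.1059]
tcp_rot: [0.957, 0.289, -0.002, 0.002]
contact_force: [-5.5, 0.1, 11.2]
opening: 0.385
```

```bash
python3 - <<'E'
from h import *
obj((.0402,-.0243),67.13,(.0015,.0003,.0918),(.452,.14))
E
```

```text
t 56.8 base [0.4538 0.1401 0.0143] lean [ 0.0231 -0.0376] yawchg -33.53 F [-5.49  0.09 11.22] tilt [-0.003  -0.0049 -1.    ]
need shift [-0.15 -0.1 ] down 0.13
```

Call:
send_rows:
  motion: [0,0,0.15,0,1.8]

```text
time: 56.9
eef_pos: [0.4575, 0.136, 0.1061]
tcp_rot: [0.957, 0.289, -0.003, 0.002]
contact_force: [-2.2, -0.1, 3.8]
opening: 0.388
```

```bash
python3 - <<'E'
from h import *
obj((.0402,-.0243),67.13,(.0015,.0003,.0918),(.452,.14))
E
```

```text
t 56.9 base [0.4538 0.14   0.0144] lean [ 0.0241 -0.037 ] yawchg -33.52 F [-2.17 -0.07  3.79] tilt [-0.004  -0.0055 -1.    ]
need shift [-0.15 -0.1 ] down 0.14
```

Call:
send_rows:
  motion: [0,0,0.1,0,2.6,0,0,0,0,3.3,0,0,0,0,3.5,0,0,0,0,4,0,0,0,0,5,0,0,0,0,6,0,0,0,0,6]
  grip_force: 20

```text
time: 57.6
eef_pos: [0.4596, 0.1361, 0.1067]
tcp_rot: [0.957, 0.289, 0.0, 0.003]
contact_force: [0.2, 0.5, -0.3]
opening: 0.702
```

```bash
python3 - <<'E'
from h import *
plan(.452,.14,.2)
p,d=cams.read_camera("side"); cv2.imwrite("pics/s8.png",p[60:240,180:360,::-1].repeat(3,0).repeat(3,1))
E
```

```text
t 57.6 pos [0.4596 0.1361 0.1067] yaw 33.61 tilt [ 0.0017 -0.0049 -1.    ] open 0.702 F [ 0.24  0.48 -0.27]
tool shift cm [-0.43 -0.7  -9.33] per axis; |d| 0.094
```

View pics/s8.png

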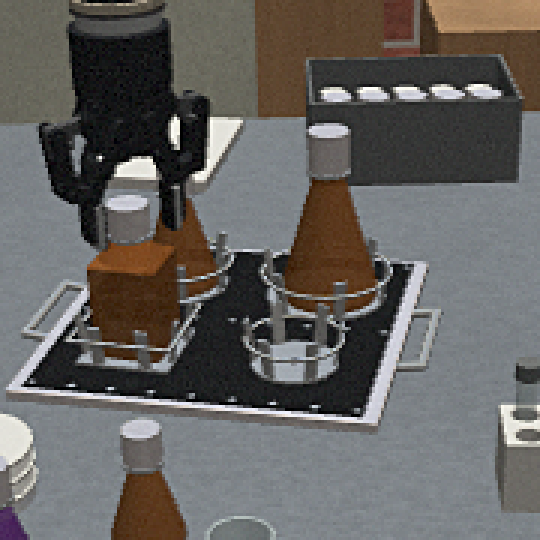

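Call:
send_rows:
  motion: [0,0,-0.5,0,6,0,0,-1,0,6,0,0,-2,0,6,0,0,-2.5,0,6,0,0,-2,0,6,0,0,-1,0,6,0,0,-0.3,0,5,0,0,0,0,5]

```text
time: 58.45
eef_pos: [0.4595, 0.1367, 0.2067]
tcp_rot: [0.957, 0.289, 0.001, 0.003]
contact_force: [0.8, -0.2, -0.6]
opening: 0.584
```

```bash
python3 - <<'E'
from h import *
plan(.478,-.127,.16)
E
```

```text
t 58.45 pos [0.4595 0.1367 0.2067] yaw 33.61 tilt [ 0.0037 -0.0047 -1.    ] open 0.584 F [ 0.77 -0.25 -0.55]
tool shift cm [-13.06  22.95   4.8 ] per axis; |d| 0.268
```

Call:
send_rows:
  motion: [-0.4,0.7,0,0,5,-0.8,1.4,0.2,0,5,-1.2,2.1,0.4,0,5,-1.3,2.3,0.4,0,5,-1.3,2.3,0.4,0,5,-1.3,2.3,0.4,0,5,-1.3,2.3,0.4,0,5,-1.3,2.3,0.4,0,5,-1.2,2,0.3,0,5,-0.9,1.6,0,0,5,-0.6,1,0,0,5,-0.3,0.6,0,0,5]

```text
time: 59.65
eef_pos: [0.4676, -0.115, 0.1628]
tcp_rot: [0.957, 0.29, -0.01, -0.003]
contact_force: [1.3, 0.2, -0.4]
opening: 0.591
```

```bash
python3 - <<'E'
from h import *
plan(.478,-.127,.15)
p,d,Q=wworld()
k=(d>0)&(np.hypot(Q[...,0]-.478,Q[...,1]+.127)<.03)&(Q[...,2]>.082)&(Q[...,2]<.098)
q=Q[k]; print(len(q),(q.min(0)+q.max(0))/2,np.ptp(q,axis=0))
E
```

```text
t 59.65 pos [ 0.4676 -0.115   0.1628] yaw 33.7 tilt [-2.180e-02  5.000e-04 -9.998e-01] open 0.591 F [ 1.27  0.24 -0.39]
tool shift cm [0.22 1.59 1.26] per axis; |d| 0.02
1105 [ 0.47748296 -0.12476114  0.08759242] [0.0261499  0.02636633 0.01114902]
```

Call:
send_rows:
  motion: [0.1,0.7,0.4,0,5,0.1,0.4,0.8,0,5,0,0.2,1.2,0,5,0,0.2,1.5,0,5,0,0,1.5,0,5,0,0,1.5,0,5,0,0,1,0,5,0,0,0.5,0,5,0,0,0.1,0,5]

```text
time: 60.6
eef_pos: [0.4758, -0.1233, 0.0687]
tcp_rot: [0.956, 0.293, -0.012, -0.005]
contact_force: [-0.0, -0.4, -0.5]
opening: 0.584
```

```bash
python3 - <<'E'
from h import *
plan(.4778,-.1263,.055)
E
```

```text
t 60.6 pos [ 0.4758 -0.1233  0.0687] yaw 34.04 tilt [-0.0254  0.0027 -0.9997] open 0.584 F [-0.04 -0.36 -0.49]
tool shift cm [0.03 0.38 1.37] per axis; |d| 0.014
```

Call:
send_rows:
  motion: [0,0.2,0.3,0,5,0,0.1,0.5,0,5,0,0,0.3,0,5,0,0,0.1,0,5,0,0,0,0,5]

```text
time: 61.1
eef_pos: [0.4788, -0.1265, 0.0573]
tcp_rot: [0.956, 0.293, -0.01, -0.004]
contact_force: [-0.5, 0.6, -0.1]
opening: 0.583
```

```bash
python3 - <<'E'
from h import *
plan(.4778,-.1263,.055)
E
```

```text
t 61.1 pos [ 0.4788 -0.1265  0.0573] yaw 34.05 tilt [-0.022   0.0011 -0.9998] open 0.583 F [-0.5   0.6  -0.13]
tool shift cm [-0.06 -0.07  0.24] per axis; |d| 0.003
```

Call:
send_rows:
  motion: [0,0,0.2,0,3.2,0,0,0,0,2,0,0,0,0,1.2,0,0,0,0,1.2,0,0,0,0,1.2,0,0,0,0,1.2,0,0,0,0,1.2]
  grip_force: 45

```text
time: 61.8
eef_pos: [0.4789, -0.1267, 0.0557]
tcp_rot: [0.956, 0.293, -0.01, -0.003]
contact_force: [-0.3, 0.5, 0.1]
opening: 0.305
```

```bash
python3 - <<'E'
from h import *
plan(.582,.1045,.14)
E
```

```text
t 61.8 pos [ 0.4789 -0.1267  0.0557] yaw 34.05 tilt [-2.110e-02  6.000e-04 -9.998e-01] open 0.305 F [-0.3   0.51  0.14]
tool shift cm [ 21.34 -13.49  -8.63] per axis; |d| 0.267
```

Call:
send_rows:
  motion: [0,0,-0.5,0,1.2,0,0,-1,0,1.2,0,0,-2,0,1.2,0,0,-2.3,0,1.2,0,0,-1.8,0,1.2,0,0,-0.8,0,1.2,0,0,-0.3,0,1.2,0,0,0,0,1.2]

```text
time: 62.6
eef_pos: [0.481, -0.1267, 0.1495]
tcp_rot: [0.956, 0.293, -0.009, -0.003]
contact_force: [0.4, -0.4, -1.8]
opening: 0.301
```

```bash
python3 - <<'E'
from h import *
obj((-.0211,.0006),34.05,(.0011,-.0004,.0557),(.582,.1045))
E
```

```text
t 62.6 base [ 0.48   -0.1264  0.0938] lean [-0.0016  0.0007] yawchg 0.0 F [ 0.42 -0.37 -1.8 ] tilt [-1.950e-02 -1.000e-04 -9.998e-01]
need shift [ 21.37 -13.42] down 8.08
```

Call:
send_rows:
  motion: [0.5,-0.3,0,0,1.2,1.1,-0.7,0,0,1.2,1.7,-1.1,0,0,1.2,2.1,-1.3,0,0,1.2,2.1,-1.3,0,0,1.2,2.1,-1.3,0,0,1.2,2.1,-1.3,0,0,1.2,2.1,-1.3,0,0,1.2,2,-1.3,0,0,1.2,1.6,-1,0,0,1.2,1.1,-0.7,0,0,1.2,0.6,-0.4,0,0,1.2]

```text
time: 63.8
eef_pos: [0.5701, 0.0982, 0.1349]
tcp_rot: [0.956, 0.293, -0.019, -0.009]
contact_force: [-0.6, -0.4, -0.2]
opening: 0.3
```

```bash
python3 - <<'E'
from h import *
obj((-.0211,.0006),34.05,(.0011,-.0004,.0557),(.582,.1045))
E
```

```text
t 63.8 base [0.5679 0.0989 0.0792] lean [ 0.0196 -0.0057] yawchg 0.04 F [-0.58 -0.42 -0.2 ] tilt [-0.0407  0.0063 -0.9992]
need shift [1.48 0.32] down 6.62
```

Call:
send_rows:
  motion: [0.5,0.1,0,0,1.2,0.4,0.1,0,0,1.2,0.2,0.1,0,0,1.2,0,0,0,0,1.2,0,0,0.4,0,1.2,0,0,0.7,0,1.2,0,0,0.7,0,1.2,0,0,0.4,0,1.2,0,0,0.2,0,1.2,0,0,0,0,1.2]

```text
time: 64.8
eef_pos: [0.5792, 0.1004, 0.1065]
tcp_rot: [0.956, 0.292, -0.021, -0.009]
contact_force: [-0.5, -0.1, -0.9]
opening: 0.304
```

```bash
python3 - <<'E'
from h import *
obj((-.0211,.0006),34.05,(.0011,-.0004,.0557),(.582,.1045))
p,d=cams.read_camera("side"); cv2.imwrite("pics/s9.png",p[60:240,180:360,::-1].repeat(3,0).repeat(3,1))
W=world("side",d)
k=(d>0)&(np.hypot(W[...,0]-.582,W[...,1]-.1045)<.04)&(W[...,2]>.056)&(W[...,2]<.085)
q=W[k]
from scipy.optimize import least_squares
f=least_squares(lambda p:np.hypot(q[:,0]-p[0],q[:,1]-p[1])-(p[2]-p[3]*(q[:,2]-.06)),[.582,.1045,.025,.3],loss='soft_l1',f_scale=.002)
print(len(q),f.x)
E
```

```text
t 64.8 base [0.5767 0.101  0.0508] lean [ 0.0236 -0.0049] yawchg -0.11 F [-0.47 -0.07 -0.93] tilt [-0.0447  0.0055 -0.999 ]
need shift [0.63 0.01] down 3.78
248 [0.57592875 0.10203295 0.02513687 0.28890572]
```

View pics/s9.png

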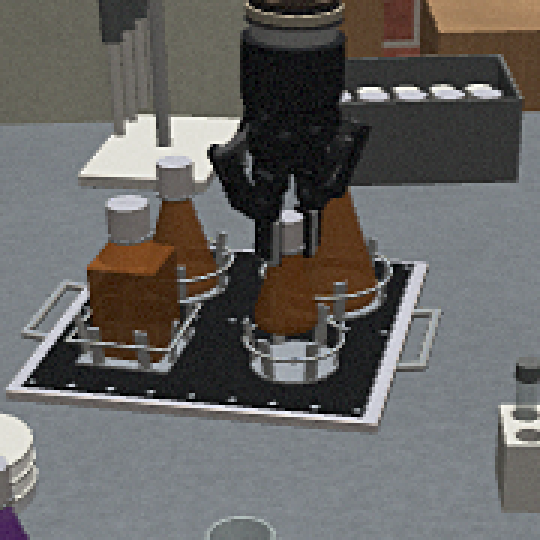

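Call:
send_rows:
  motion: [0.3,0,0,0,1.2,0.2,0,0,0,1.2,0,0,0,0,1.2,0,0,0,0,1.2]

```text
time: 65.25
eef_pos: [0.5846, 0.1036, 0.1075]
tcp_rot: [0.956, 0.292, -0.019, -0.009]
contact_force: [0.3, -0.3, -0.6]
opening: 0.306
```

```bash
python3 - <<'E'
from h import *
obj((-.0211,.0006),34.05,(.0011,-.0004,.0557),(.582,.1045))
E
```

```text
t 65.25 base [0.5823 0.1043 0.0518] lean [ 0.0214 -0.005 ] yawchg -0.09 F [ 0.26 -0.29 -0.55] tilt [-0.0424  0.0056 -0.9991]
need shift [-0.01 -0.03] down 3.88
```

Call:
send_rows:
  motion: [0,0,0.3,0,1.2,0,0.05,0.6,0,1.2,0,0.05,0.7,0,1.2,0,0,0.6,0,1.2,0,0,0.4,0,1.2,0,0,0.2,0,1.2,0,0,0,0,1.2]

```text
time: 65.95
eef_pos: [0.5832, 0.1028, 0.0761]
tcp_rot: [0.956, 0.292, -0.02, -0.009]
contact_force: [-0.1, -0.5, -0.8]
opening: 0.308
```

```bash
python3 - <<'E'
from h import *
obj((-.0211,.0006),34.05,(.0011,-.0004,.0557),(.582,.1045))
E
```

```text
t 65.95 base [0.5808 0.1035 0.0204] lean [ 0.0231 -0.0049] yawchg -0.1 F [-0.06 -0.5  -0.78] tilt [-0.0441  0.0055 -0.999 ]
need shift [ 0.16 -0.02] down 0.74
```

Call:
send_rows:
  motion: [0.1,0,0.3,0,1.2,0,0,0.3,0,1.2,0,0,0.1,0,1.2,0,0,0,0,1.2]
  grip_force: 25

```text
time: 66.35
eef_pos: [0.5842, 0.1035, 0.0689]
tcp_rot: [0.956, 0.292, -0.02, -0.009]
contact_force: [-0.4, 0.1, -0.6]
opening: 0.301
```

```bash
python3 - <<'E'
from h import *
obj((-.0211,.0006),34.05,(.0011,-.0004,.0557),(.582,.1045))
E
```

```text
t 66.35 base [0.5818 0.1042 0.0132] lean [ 0.0221 -0.0049] yawchg -0.09 F [-0.4   0.13 -0.55] tilt [-0.0432  0.0055 -0.9991]
need shift [ 0.03 -0.02] down 0.02
```

Call:
send_rows:
  motion: [0,0,0.2,0,1.2,0,0,0.15,0,1.2]

```text
time: 66.55
eef_pos: [0.5846, 0.1036, 0.0687]
tcp_rot: [0.956, 0.292, -0.02, -0.009]
contact_force: [-3.2, 1.0, 5.6]
opening: 0.302
```

```bash
python3 - <<'E'
from h import *
obj((-.0211,.0006),34.05,(.0011,-.0004,.0557),(.582,.1045))
E
```

```text
t 66.55 base [0.5822 0.1042 0.0131] lean [ 0.023  -0.0045] yawchg -0.07 F [-3.21  0.99  5.56] tilt [-0.0441  0.0052 -0.999 ]
need shift [-0.   -0.03] down 0.01
```

Contact made; release and back off.

Call:
send_rows:
  motion: [0,0,0,0,2.2,0,0,0,0,2.7,0,0,0,0,3,0,0,0,0,3.5,0,0,0,0,4.5,0,0,0,0,5.5,0,0,0,0,5.5]
  grip_force: 20

```text
time: 67.25
eef_pos: [0.5852, 0.1036, 0.0691]
tcp_rot: [0.956, 0.292, -0.019, -0.009]
contact_force: [0.4, 0.0, 0.4]
opening: 0.641
```

```bash
python3 - <<'E'
from h import *
plan(.582,.1045,.2)
p,d=cams.read_camera("side"); cv2.imwrite("pics/s10.png",p[60:240,180:360,::-1].repeat(3,0).repeat(3,1))
E
```

```text
t 67.25 pos [0.5852 0.1036 0.0691] yaw 33.99 tilt [-0.042   0.0053 -0.9991] open 0.641 F [0.41 0.05 0.42]
tool shift cm [ -0.63  -0.62 -13.07] per axis; |d| 0.131
```

View pics/s10.png

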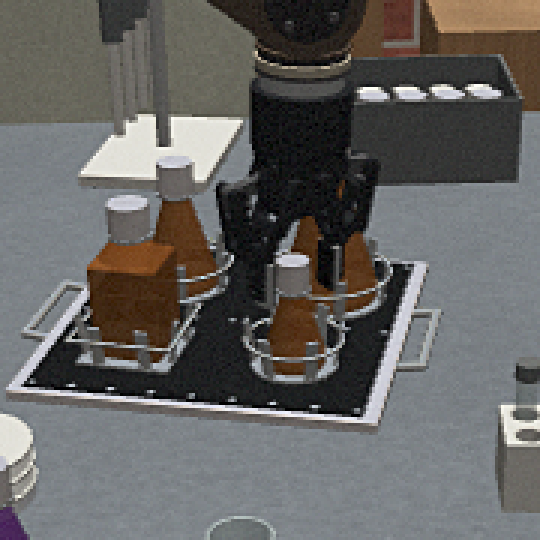

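Call:
send_rows:
  motion: [0,0,-0.5,0,5.5,0,0,-1,0,5.5,0,0,-2,0,5.5,0,0,-2.5,0,5.5,0,0,-2.5,0,5.5,0,0,-2.5,0,5.5,0,0,-2.5,0,5.5,0,0,-1,0,5.5,0,0,-0.3,0,5.5]

```text
time: 68.2
eef_pos: [0.5916, 0.1028, 0.2275]
tcp_rot: [0.956, 0.292, -0.018, -0.008]
contact_force: [-0.5, 0.4, -0.8]
opening: 0.641
```

Call:
send_rows:
  motion: [-0.6,1,0,0,5.5,-1.2,2,0,0,5.5,-1.4,2.3,0,0,5.5,-1.4,2.3,0,0,5.5,-1.4,2.3,0,0,5.5,-1.4,2.3,0,0,5.5,-1.4,2.3,0,0,5.5,-1.4,2.3,0,0,5.5,-1,1.6,0,0,5.5,-0.6,1,0,0,5.5,-0.2,0.4,0,0,5.5,0,0,0,0,5.5]

```text
time: 69.4
eef_pos: [0.5933, -0.1423, 0.206]
tcp_rot: [0.956, 0.292, -0.032, -0.016]
contact_force: [0.0, 0.9, 0.3]
opening: 0.645
```

```bash
python3 - <<'E'
from h import *
plan(.582,.1045,.2)
p,d=cams.read_camera("side"); cv2.imwrite("pics/s11.png",p[:,:,::-1])
p,d=cams.read_camera("top"); cv2.imwrite("pics/t11.png",p[:,:,::-1]); W=world("top",d)
for n,c,h in [("large",(.6133,.231),.163),("medium",(.4823,.263),.128),("small",(.582,.1045),.103),("square",(.452,.14),.140),("beaker",(.542,-.204),.058),("rack",(.774,-.077),.096)]:
    k=(d>0)&(np.hypot(W[...,0]-c[0],W[...,1]-c[1])<.05)&(abs(W[...,2]-h)<.006)
    q=W[k]; print(n,c,len(q),((q.min(0)+q.max(0))/2).round(4) if len(q) else None, q[:,2].mean().round(4) if len(q) else None)
q=W[(d>0)&(np.hypot(W[...,0]-.452,W[...,1]-.14)<.046)&(W[...,2]>.075)&(W[...,2]<.112)]
print(cv2.minAreaRect(q[:,:2].astype(np.float32)))
E
```

```text
t 69.4 pos [ 0.5933 -0.1423  0.206 ] yaw 34.01 tilt [-0.0698  0.0115 -0.9975] open 0.645 F [0.05 0.89 0.25]
tool shift cm [ 12.88 -21.06   0.96] per axis; |d| 0.247
large (0.6133, 0.231) 318 [0.6155 0.2294 0.162 ] 0.163
medium (0.4823, 0.263) 236 [0.4831 0.2605 0.1281] 0.1282
small (0.582, 0.1045) 149 [0.5818 0.1037 0.102 ] 0.103
square (0.452, 0.14) 273 [0.4535 0.1376 0.1393] 0.1404
beaker (0.542, -0.204) 0 None None
rack (0.774, -0.077) 222 [ 0.7733 -0.0771  0.0959] 0.0957
((0.45311644673347473, 0.13805469870567322), (0.05829915404319763, 0.058268237859010696), 73.25521850585938)
```

View pics/t11.png

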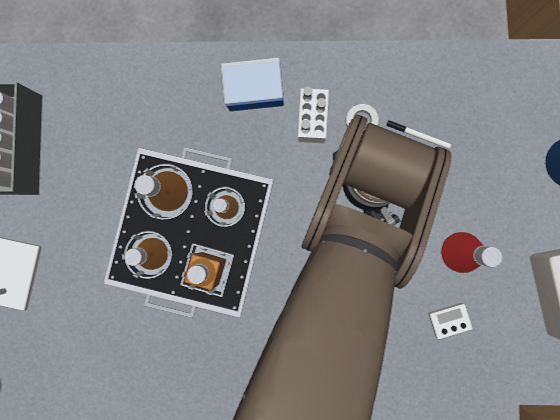

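View pics/s11.png

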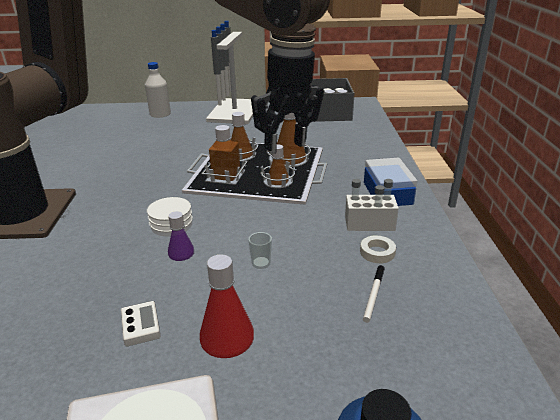

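```bash
python3 -c "
from plant import workorder
print(workorder.sign_off())"
```

```text
the job is handed in; nothing more can be done
None
```

The three amber flasks and the square bottle are each standing in the clamp made for them, let go, and the job is handed in at about 69.5 s. I set them down in the order large, medium, square bottle, small.

- **Seating:** in the last top view all four cap tops are at the height they should have when the base is on the seat plate. Each cap is within about 3 mm of its clamp's centre.
- **Square bottle:** it stands within about 1.5° of square to its clamp.
- **Left alone:** in the side view the beaker, purple flask and red flask stand where they were. The top view puts the tube rack within 1 mm of where it started. The arm hid the beaker in that last top view, so I checked it only by eye in the side view.
- **Gripper tilt:** the gripper's angle drifted by up to about 9° while moving empty, and I spent some time bringing it back. The pieces touched their seats leaning 1.3° to 2.5° and settled flat on release. The highest contact force I read was about 11 N.

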